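Load the locked test fixture with potted transformers

ROBOT

A 7-joint arm with a two-finger parallel gripper is mounted at the origin on the work surface. World frame = base frame: x ahead of the robot, y to its left, z up, the work surface at z = 0. Lengths are in m, angles in rad, forces in N, time in s.
With the tool pointing down it reaches from about 0.425 to 0.875 m from the base axis. Payload 4.7 kg.
Tool frame: the origin (TCP) lies on the centre line of the jaws, within the pads' length; the fingertips stand ahead of it and the grasp point (between the pads) lies 2 mm behind it (nose_length is the z of the fingertips in the tool frame, in m); z points along the fingers, y is the line along which they close (so a half turn about z gives the same grasp; the last joint's range is limited). The gripper opens to 87 mm and grips with 3 to 60 N. Pads are 19 mm wide; open, the fingers measure 117 mm over their backs; the gripper's body (75 mm by 190 mm) begins 51 mm behind the grasp point.
Start: joints at [0.014, 0.321, -0.07, 1.45, 0.023, 1.371, -0.057], TCP at [0.65, -0, 0.24] pointing down, gripper open.
Joint ranges: [-2.86, 2.86], [-0.3, 2.09], [-1.38, 1.24], [0.06, 2.45], [-1.56, 4.7], [0.09, 2.05], [-2.69, 2.69]. Speed limits (rad/s): [2.57, 2.57, 3.14, 3.14, 3.14, 3.14, 3.14].

INTERFACE

Orientations are given as a rotation vector (axis times angle).
In Python, from bench import * gives the robot as it stands.
- The arm moves only by the tool send_rows, never from a script. Its arguments are lists of equal length, an entry for each row: "xyz": the shift along the tool's x, y, z in mm, a list of three; "dr": the turn, a rotation vector about the tool's x, y, z in rad, a list of three. A call has exactly 10 rows; each row is the pose to reach, as a shift and turn from the pose commanded when the call began, along the tool's axes at that moment; what a row does not reach only later rows make up. A row lasts 1/12 s, in which the tool goes at most 41.7 mm and 7.16 degrees, less where a joint would pass 70% of its speed; a pose out of reach is approached as far as the arm can. A call with a gripper value outside its range is refused whole. "jaw" is the finger opening in mm, from 0 to 87, set as the call begins (left out, the last holds). The fingers move at their own pace and stop on an object; "grip_force" is the grip in N (left out, the last holds). Time passes only in rows, so rows that repeat a pose let the fingers close, or fill a call up. It gives the time, the measured TCP pose, the force, the opening and the grip force at its end, in the units of the state.
- get_state(): the state, without advancing time (a new reading comes with each control period).
- get_image(name): name is "scene" or "side" or "wrist"; returns the picture (420x560x3 uint8, red, green, blue); there is no depth.
- calibration(name): a dict with "vfov" (degrees; the focal length in pixels is half the picture's height over the tangent of half this angle, whatever the lens; pixels are square), "cx", "cy" (the principal point, pixels), "rvec" (rotation vector, rad) and "tvec" (3), from world to camera coordinates, as OpenCV has them; the wrist camera has in their place "hand_eye" (4x4, takes a point from camera to tool coordinates, whose origin is the TCP and whose axes are the flange's). Camera axes: x right, y down, z forward; pixel columns grow to the right and rows downward; lengths in m; the calibration is good to about 2 mm. The wrist camera is an equidistant fisheye: a pixel r from the principal point sees the ray r / f radians off the axis. A picture is of the moment at which its call begins: read the wrist's pose just before it. calibration takes no time and is no camera call.
- close_job(): hands the job in; it is judged then, once.
The state is a dict: "time": time; "joint_positions": joint angles; "qd": joint speeds; "joint_torque": joint torques, N m; "position": TCP position; "tool_rot": TCP orientation; "ft_force": force on the tool from outside, world axes, zero at the start; "torque": the same for the moment, N m; "grip_width": opening from 0.0 (shut) to 1.0 (fully open); "grip_force": force on a finger pad.
Only numpy, scipy, OpenCV 4.12 (cv2) and the standard library are available. Lean on these libraries where they do the work, as an engineer would, in place of code of your own. Each camera call takes 0.05 s, during which the arm holds its last target. There are 200 camera calls.

TASK

Load every red potted transformer on the bench into the test fixture: pull the spring pin up and turn it into its rest notch so that it stays out by itself, swing the clear cover up to its open stop, and stand each transformer upright in a socket of its own, pressed down until it is fully home. Then lower the cover gently onto its stop without letting it slam, and turn the pin back so that it springs fully home and locks the cover. Leave the other things on the bench where they are.

Things in the scene. Friction and masses are not known exactly. Their poses are not given: they have to be found in the camera images.
- fixture: the test fixture, fixed to the bench: grey base plate 16 mm thick. Origin on the bench under the middle socket; x axis from the front (handle side) to the back (hinge side), y axis along the row of sockets towards socket_a, z up. The base spans -60 to +125 mm in x, -210 to +145 mm in y. Three sockets in a row along y, 80 mm apart; heights below are above the bench.
- socket_a (a point): centre of the leftmost (+y) socket, at base plate level (16 mm up). A socket: a round brass pad between four steel guide posts 8 mm thick with pointed tips 40 mm up, at 22.5 mm either way in x and y from the centre; they leave a transformer 2.8 mm of play each way. Between the posts, in front and behind, there is a 37 mm gap for a finger.
- socket_b (a point): centre of the middle socket, same level. The pad's top is 26 mm up and does not sink under a transformer's weight; pushing down with about 8 N slides it 8 mm down to its stop, and it stays down.
- socket_c (a point): centre of the rightmost (-y) socket, same level, next to the spring pin. In any socket a transformer just set in has its middle 46 mm up (top 66 mm); fully home its middle is 38 mm up (top 58 mm).
- pin_grip (a point): centre of the spring pin's black T-handle, on its vertical axis, at fixture x +95, y -150 mm; 179 mm up when home. A flat bar 56 mm long, 14 mm wide, 20 mm tall; at turn 0 its length lies along fixture x; it turns with the pin. Below: a 10 mm stem, then a notched steel collar 45 mm wide, top 147 mm up. The pin's tip locks the cover's hinge while the pin is home.
- pin_lift (a joint): how far the pin is pulled up, m: 0 home, stop 0.027. A spring pulls it down with 5 N at 0, 9 N at the top. A brass cross pin sits in a deep slot at turn 0 and must be lifted 0.020 or more to clear the collar before it can turn; resting in the rest notch it reads about 0.0165.
- pin_turn (a joint): turn of the pin, rad, counter-clockwise seen from above: 0 over the deep slot, where it drops home (only with the cover shut); 1.2 over the 3 mm deep rest notch; stop at 1.3. To leave the rest notch lift it about 4 mm.
- cover_handle (a point): middle of the cover's handle: a round steel bar 10 mm thick, 110 mm long along fixture y, 165 mm from the hinge line, with a 30 mm gap between it and the cover's front edge; 75 mm up when shut. Being round it can turn between the fingers as the cover swings.
- cover_hinge (a point): middle of the cover's hinge line, which runs along fixture y, 75 mm up, 95 mm behind the row of sockets.
- cover (a joint): angle of the clear cover, rad: 0 shut on its stop (level), growing as the handle swings up and back, away from the robot; 1.57 upright, 1.85 open stop, where it leans back and stays by itself. The hinge is loose: let go below about 1.5 rad the cover falls and slams. It weighs 0.4 kg.
- toroid_1_mid (a point): the middle (half-way up) of a potted toroidal transformer: a plain upright red plastic puck, 50 mm in diameter and 40 mm tall, about 0.25 kg, with a small dimple in its top; all pucks are alike. It starts upright on the bench. None if it is absent this time.
- toroid_2_mid (a point): the middle (half-way up) of a potted toroidal transformer: a plain upright red plastic puck, 50 mm in diameter and 40 mm tall, about 0.25 kg, with a small dimple in its top; all pucks are alike. It starts upright on the bench. None if it is absent this time.
- toroid_3_mid (a point): the middle (half-way up) of a potted toroidal transformer: a plain upright red plastic puck, 50 mm in diameter and 40 mm tall, about 0.25 kg, with a small dimple in its top; all pucks are alike. It starts upright on the bench. None if it is absent this time.
- ring_stack: bystander: a stack of four wooden rings, 68 mm in diameter, 60 mm tall, origin under its centre; leave it alone.
- tape_roll: bystander: a roll of amber tape lying flat, 84 mm in diameter, 24 mm tall, origin under its centre; leave it alone.
- screwdriver: bystander: a screwdriver lying on the bench to the right of the fixture, origin under its middle; leave it alone.
Mind the look-alikes: they are no part of the job. Leave any purple look-alike of the part that bears toroid_2_mid alone.

How it is judged:
On the way, in this order (a step that is already met when the one before it is completed fails the run):
1. the spring pin is pulled out, turned into its rest notch and stays out by itself, let go (value of joint pin_lift above 0.013 m and value of joint pin_turn above 1 rad and contact force between the fingers and anything else below 0.3 N), for 0.3 s.
2. the cover is swung up to its open stop (value of joint cover above 1.7 rad), for 0.2 s.
3. every transformer stands in a socket, pressed fully home (height (world z) of each of toroid_1_mid, toroid_2_mid, toroid_3_mid below 0.041 m and angle between each of toroid_1_mid, toroid_2_mid, toroid_3_mid's own z axis and vertical below 0.15 rad and (horizontal distance between toroid_1_mid and socket_a below 0.008 m or horizontal distance between toroid_1_mid and socket_b below 0.008 m or horizontal distance between toroid_1_mid and socket_c below 0.008 m) and (horizontal distance between toroid_2_mid and socket_a below 0.008 m or horizontal distance between toroid_2_mid and socket_b below 0.008 m or horizontal distance between toroid_2_mid and socket_c below 0.008 m) and (horizontal distance between toroid_3_mid and socket_a below 0.008 m or horizontal distance between toroid_3_mid and socket_b below 0.008 m or horizontal distance between toroid_3_mid and socket_c below 0.008 m)), for 0.2 s.
4. the cover is down on its stop (value of joint cover below 0.03 rad), for 0.2 s.
At the end, for the whole second after the job is handed in: Every transformer present stands upright within 8 mm of the centre of a socket and fully home (middle within 3 mm of its lowest height), the cover is shut within 0.03 rad, and the spring pin is home (within 3 mm, turned back to within 0.3 rad) (all of step 3 and value of joint cover below 0.03 rad and value of joint pin_lift below 0.003 m and value of joint pin_turn below 0.3 rad); the robot touches nothing.
It fails at once if the cover slams: it swings down faster than 1.5 rad/s within 0.1 rad of its stop (value of joint cover below 0.1 rad and velocity of joint cover below -1.5 rad/s).
It fails at once if a bystander (ring stack, tape roll, screwdriver) is moved more than 30 mm (distance of any of ring_stack, tape_roll, screwdriver from where it was at the start of the episode above 0.03 m).
Of toroid_1, toroid_2, toroid_3 only 2 to 3 are there at a start; the rules pass over those that are not, and their reading is None.
At some moment in a run one of toroid_1, toroid_2, toroid_3 may be knocked a few centimetres aside while the robot is not near it.
It also fails if it takes over 210 s, if anything falls off the work surface, if the arm or the gripper's body presses on something with over 40 N, if the wrist force passes 120 N, or if a joint passes its speed limit or range.

## Working session

There is one attempt and no reset: what is moved stays moved. The work goes in short steps, Python scripts to look and compute and a tool call to move; the robot and the scene stay as the last step left them, time stands still between calls to the robot, and variables do not carry over. Pictures are saved under pics/ and viewed, at most 14 in all, crops included, and the job is handed in when it is done.

Besides the shell and the picture viewer there is one more tool, called by a JSON object that holds its "api" and its "payload", one argument or row to a line. send_rows: Moves the arm, as the interface text tells. Its arguments: {"type":"object","properties":{"xyz":{"type":"array"},"dr":{"type":"array"},"jaw":{"type":"number"},"grip_force":{"type":"number"}},"required":["xyz","dr"]}

```bash
ls; mkdir -p pics; python3 - <<'E'
from bench import *
import cv2
s=get_state(); print(s)
for n in ("scene","side","wrist"):
    print(n,calibration(n))
a=get_image("scene"); b=get_image("side")
cv2.imwrite("pics/scene0.png",a[:,:,::-1]); cv2.imwrite("pics/side0.png",b[:,:,::-1])
E
```

```text
pics
{'time': 0.0, 'joint_positions': array([ 0.01408227,  0.32182789, -0.070106  ,  1.45168491,  0.02259905,
        1.37077367, -0.05694646]), 'qd': array([-1.74746648e-03,  1.27397474e-03,  7.83482526e-04, -5.27545280e-04,
        7.05080927e-05,  1.47463431e-03, -1.14256210e-03]), 'joint_torque': array([-2.58547143e-04, -4.91284704e+01, -4.03903294e-01, -3.12526345e+01,
       -6.40594075e-02,  4.37659642e-02,  1.61017233e-04]), 'position': array([ 6.49480962e-01, -2.31101518e-05,  2.38453488e-01]), 'tool_rot': array([-2.22050936e+00, -2.22055831e+00,  2.21424191e-03]), 'ft_force': array([-0.09518495, -0.72419032,  0.6120482 ]), 'torque': array([ 0.01058204, -0.02797718, -0.00591517]), 'grip_force': 0.0, 'grip_width': 1.004597603171488}
scene {'vfov': 51.986931344170756, 'cx': 284.79398156263665, 'cy': 216.22825072043372, 'rvec': array([ 2.34978075,  1.25442372, -0.33461297]), 'tvec': array([-0.29846121, -0.32793024,  1.40914703])}
side {'vfov': 54.35827082529628, 'cx': 277.2999548311257, 'cy': 217.40842145966576, 'rvec': array([ 0.01185581, -2.89956532,  1.1583952 ]), 'tvec': array([0.51165998, 0.10506621, 1.01907557])}
wrist {'vfov': 65.70646984690485, 'cx': 274.2757325900057, 'cy': 209.51715918797996, 'hand_eye': array([[-6.26954232e-04, -9.63774296e-01, -2.66718417e-01,
         7.42543528e-02],
       [ 9.99999455e-01, -8.26766001e-04,  6.36858646e-04,
        -2.64070743e-04],
       [-8.34301713e-04, -2.66717873e-01,  9.63774289e-01,
        -1.44324495e-01],
       [ 0.00000000e+00,  0.00000000e+00,  0.00000000e+00,
         1.00000000e+00]])}
```

View pics/scene0.png

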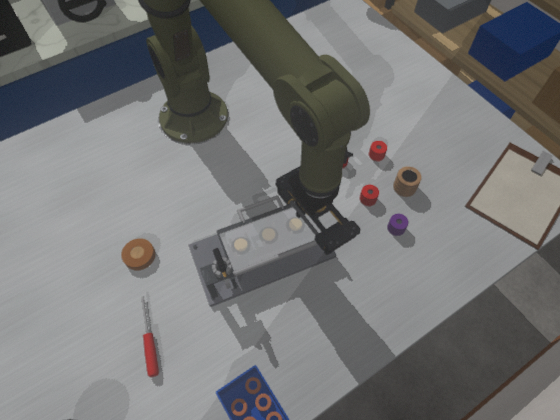

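View pics/side0.png

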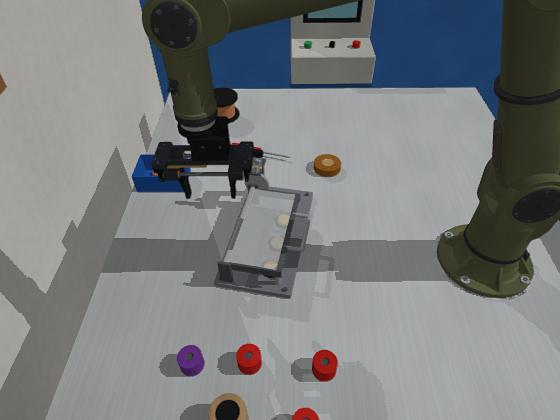

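```bash
cat > h.py <<'E'
import numpy as np, cv2
from scipy.spatial.transform import Rotation as R
from bench import *
def cam(n,s=None):
    c=calibration(n); f=210/np.tan(np.radians(c['vfov'])/2)
    if n!='wrist':
        Rc=R.from_rotvec(c['rvec']).as_matrix(); return f,c['cx'],c['cy'],Rc.T,-Rc.T@c['tvec']
    H=np.array(c['hand_eye']); Rt=R.from_rotvec(s['tool_rot']).as_matrix()
    return f,c['cx'],c['cy'],Rt@H[:3,:3],Rt@H[:3,3]+s['position']
def pix2w(n,u,v,z,s=None):
    f,cx,cy,A,o=cam(n,s); d=np.array([u-cx,v-cy]); r=np.hypot(*d)
    if n=='wrist':
        t=r/f; d=np.r_[np.sin(t)*d/r,np.cos(t)]
    else: d=np.r_[d/f,1]
    d=A@d; return o+d*(z-o[2])/d[2]
def w2pix(n,p,s=None):
    f,cx,cy,A,o=cam(n,s); q=A.T@(np.asarray(p)-o)
    if n=='wrist':
        r=np.hypot(q[0],q[1]); t=np.arctan2(r,q[2]); return np.array([cx,cy])+f*t*q[:2]/r
    return np.array([cx,cy])+f*q[:2]/q[2]
def blobs(m,lo,hi,amin=30):
    h=cv2.cvtColor(m,cv2.COLOR_RGB2HSV)
    k=cv2.inRange(h,np.array(lo),np.array(hi))
    if lo[0]==0 and hi[0]<12: k|=cv2.inRange(h,np.array([170,lo[1],lo[2]]),np.array([180,hi[1],hi[2]]))
    n,l,st,c=cv2.connectedComponentsWithStats(k)
    return [(c[i].round(1),st[i].tolist()) for i in range(1,n) if st[i,4]>=amin]
E
python3 - <<'E'
from h import *
for n in("scene","side"):
    m=cv2.imread(f"pics/{n}0.png")[:,:,::-1].copy()
    print(n)
    for c,st in blobs(m,(0,150,60),(6,255,255)): print(' red',c,st,pix2w(n,*c,0.025).round(3))
    for c,st in blobs(m,(10,25,170),(35,120,255),20): print(' pad',c,st,pix2w(n,*c,0.026).round(3))
for p in [(241,244),(268,235),(296,224)]: print(pix2w('scene',*p,.026).round(4))
for p in [(283,220),(277,243),(270,267)]: print(pix2w('side',*p,.026).round(4))
print('T',pix2w('scene',221,260,.189))
for p in [(192,239),(212,307),(340,262)]: print(pix2w('scene',*p,.016).round(4))
for p in [(313,191),(217,285),(291,297),]: print(pix2w('side',*p,.016).round(4))
E
```

```text
scene
 red [378.6 147. ] [371, 141, 16, 13, 139] [0.449 0.403 0.025]
 red [369.8 191.7] [362, 185, 17, 14, 158] [0.56  0.277 0.025]
 red [148.8 354.1] [144, 334, 11, 41, 257] [ 0.624 -0.441  0.025]
 pad [296.3 222.1] [292, 219, 9, 8, 50] [0.526 0.045 0.026]
 pad [240.1 243.5] [235, 239, 12, 11, 95] [ 0.496 -0.116  0.026]
side
 red [355.9  43.9] [353, 41, 7, 7, 47] [ 0.178 -1.189  0.025]
 red [248.6 358.9] [236, 344, 25, 31, 567] [0.565 0.273 0.025]
 red [324.  365.3] [312, 350, 25, 31, 593] [0.414 0.285 0.025]
 red [304.9 414.3] [292, 408, 27, 12, 232] [0.455 0.377 0.025]
 pad [283.5 218.7] [279, 215, 10, 9, 76] [ 0.496 -0.116  0.026]
 pad [270.4 265.6] [265, 264, 12, 5, 45] [0.527 0.04  0.026]
[ 0.4984 -0.115   0.026 ]
[ 0.5158 -0.0406  0.026 ]
[0.53   0.0414 0.026 ]
[ 0.4978 -0.1108  0.026 ]
[ 0.5126 -0.0312  0.026 ]
[0.5283 0.0438 0.026 ]
T [ 0.58420149 -0.20074491  0.189     ]
[ 0.4068 -0.2159  0.016 ]
[ 0.6034 -0.263   0.016 ]
[0.684  0.0762 0.016 ]
[ 0.412  -0.2347  0.016 ]
[0.6518 0.089  0.016 ]
[0.4785 0.121  0.016 ]
```

```bash
python3 - <<'E'
import cv2
m=cv2.imread("pics/scene0.png")[180:320,170:370]; m=cv2.resize(m,(800,560),interpolation=cv2.INTER_CUBIC); cv2.imwrite("pics/sc_crop.png",m)
E
```

```text
(no output)
```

View pics/sc_crop.png

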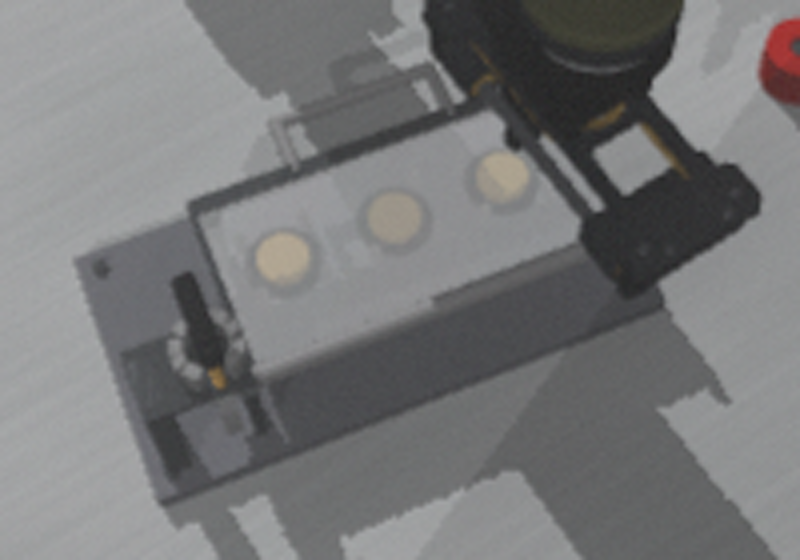

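```bash
python3 - <<'E'
import bench
print([ (k,getattr(bench,k) if not callable(getattr(bench,k)) else '') for k in dir(bench) if k[0]!='_'][:40])
from h import *
# fit fixture yaw+origin from pads, both cams
w=[]
for p,q in [((241,244.25),(283.4,219.3)),((268.5,234.25),(277,243)),((295.75,224.5),(270.4,267))]:
    w.append((pix2w('scene',*p,.026)+pix2w('side',*q,.026))[:2]/2)
w=np.array(w);print(w.round(4)); d=w[2]-w[0]; print(np.linalg.norm(d),np.arctan2(-d[0],d[1]), w.mean(0))
E
```

```text
[('MotionError', ''), ('calibration', ''), ('close_job', ''), ('get_image', ''), ('get_state', ''), ('nose_length', 0.017)]
[[ 0.4979 -0.1144]
 [ 0.5136 -0.0347]
 [ 0.5291  0.0419]]
0.15932550808472343 -0.19701549992999318 [ 0.51352606 -0.03574035]
```

{"api": "send_rows", "payload": {
  "xyz": [
    [-10, -4, -20],
    [-30, -11, -20],
    [-55, -20, -20],
    [-80, -29, -20],
    [-105, -38, -20],
    [-130, -47, -20],
    [-155, -56, -20],
    [-180, -64, -20],
    [-195, -70, -20],
    [-201, -72, -20]
  ],
  "dr": [
    [0, 0, 0.12],
    [0, 0, 0.24],
    [0, 0, 0.36],
    [0, 0, 0.48],
    [0, 0, 0.6],
    [0, 0, 0.72],
    [0, 0, 0.84],
    [0, 0, 0.96],
    [0, 0, 1.08],
    [0, 0, 1.2]
  ],
  "jaw": 50
}}

```text
time: 0.93
position: [0.576, -0.2052, 0.2592]
tool_rot: [3.09, 0.561, -0.003]
ft_force: [-0.3, -0.6, 0.8]
grip_width: 0.579
grip_force: 0.0
```

{"api": "send_rows", "payload": {
  "xyz": [
    [0, 0, 0],
    [0, 0, 0],
    [0, 0, 0],
    [0, 0, 0],
    [0, 0, 0],
    [0, 0, 0],
    [0, 0, 0],
    [0, 0, 0],
    [0, 0, 0],
    [0, 0, 0]
  ],
  "dr": [
    [0, 0, 0.1],
    [0, 0, 0.2],
    [0, 0, 0.3],
    [0, 0, 0.4],
    [0, 0, 0.5],
    [0, 0, 0.568],
    [0, 0, 0.568],
    [0, 0, 0.568],
    [0, 0, 0.568],
    [0, 0, 0.568]
  ]
}}

```text
time: 1.77
position: [0.5779, -0.201, 0.2594]
tool_rot: [-3.127, 0.307, 0.0]
ft_force: [0.3, -1.2, -0.5]
grip_width: 0.575
grip_force: 0.0
```

```bash
cat >> h.py <<'E'
O=np.array([.5135,-.0355]); YAW=-.197
def fix(x,y,z): c,s=np.cos(YAW),np.sin(YAW); return np.array([O[0]+c*x-s*y,O[1]+s*x+c*y,z])
def rep():
    s=get_state(); Rt=R.from_rotvec(s['tool_rot']).as_matrix()
    print('t',round(s['time'],2),'p',s['position'].round(4),'yaw_y',round(np.arctan2(Rt[1,1],Rt[0,1]),3),'z',Rt[:,2].round(3),'F',s['ft_force'].round(1),'w',round(s['grip_width']*87,1),'gf',round(s['grip_force'],1),'q',s['joint_positions'].round(2)); return s,Rt
def go(p,yaw=None):
    "tool-frame shift (mm) and z turn to reach p with tool y at yaw"
    s,Rt=rep(); print(' shift mm',(Rt.T@(np.asarray(p)-s['position'])*1000).round(1))
    if yaw is not None:
        d=np.arctan2(Rt[1,1],Rt[0,1])-yaw; print(' dz',round((d+np.pi/2)%np.pi-np.pi/2,3))
def mark(m,n,pts,s=None):
    m=m[:,:,::-1].copy()
    for p in pts:
        u=w2pix(n,p,s); cv2.circle(m,tuple(int(round(x)) for x in u),2,(0,255,0),-1)
    return m
E
python3 - <<'E'
from h import *
s,_=rep(); m=get_image('wrist')
pts=[fix(95,-150,.189)*0+fix(.095,-.150,.189),fix(.123,-.150,.189),fix(.067,-.15,.189),fix(-.06,-.21,.016),fix(.125,-.21,.016),fix(0,-.08,.026),fix(-.07,0,.08)]
cv2.imwrite('pics/w1.png',mark(m,'wrist',pts,s))
E
```

```text
t 1.77 p [ 0.5779 -0.201   0.2594] yaw_y -1.767 z [-0.  0. -1.] F [ 0.3 -1.2 -0.5] w 50.0 gf 0.0 q [ 0.1   0.23  0.23  1.53 -0.05  1.39 -1.43]
```

View pics/w1.png

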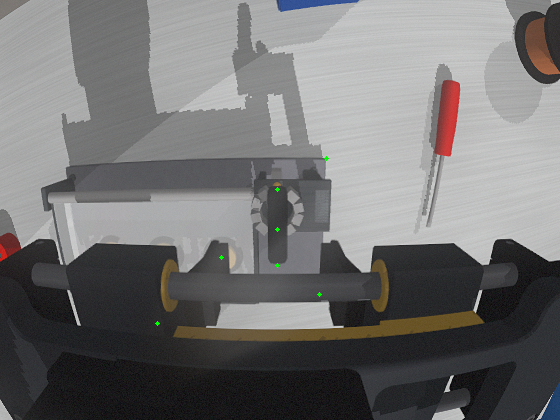

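{"api": "send_rows", "payload": {
  "xyz": [
    [0, 0, 15],
    [0, 0, 30],
    [0, 0, 45],
    [0, 0, 60],
    [0, 0, 72],
    [0, 0, 78],
    [0, 0, 81],
    [0, 0, 82],
    [0, 0, 82],
    [0, 0, 82]
  ],
  "dr": [
    [0, 0, 0],
    [0, 0, 0],
    [0, 0, 0],
    [0, 0, 0],
    [0, 0, 0],
    [0, 0, 0],
    [0, 0, 0],
    [0, 0, 0],
    [0, 0, 0],
    [0, 0, 0]
  ]
}}

```text
time: 2.65
position: [0.5786, -0.2013, 0.1785]
tool_rot: [3.126, -0.309, 0.003]
ft_force: [0.3, 0.3, 1.0]
grip_width: 0.573
grip_force: 0.0
```

{"api": "send_rows", "payload": {
  "xyz": [
    [0, 0, 0],
    [0, 0, 0],
    [0, 0, 0],
    [0, 0, 0],
    [0, 0, 0],
    [0, 0, 0],
    [0, 0, 0],
    [0, 0, 0],
    [0, 0, 0],
    [0, 0, 0]
  ],
  "dr": [
    [0, 0, 0],
    [0, 0, 0],
    [0, 0, 0],
    [0, 0, 0],
    [0, 0, 0],
    [0, 0, 0],
    [0, 0, 0],
    [0, 0, 0],
    [0, 0, 0],
    [0, 0, 0]
  ],
  "jaw": 0,
  "grip_force": 40
}}

```text
time: 3.48
position: [0.5777, -0.2025, 0.1777]
tool_rot: [3.124, -0.311, 0.0]
ft_force: [-1.4, -4.1, 0.9]
grip_width: 0.158
grip_force: 40.0
```

{"api": "send_rows", "payload": {
  "xyz": [
    [0, 0, -4],
    [0, 0, -8],
    [0, 0, -12],
    [0, 0, -16],
    [0, 0, -20],
    [0, 0, -23],
    [0, 0, -25],
    [0, 0, -25],
    [0, 0, -25],
    [0, 0, -25]
  ],
  "dr": [
    [0, 0, 0],
    [0, 0, 0],
    [0, 0, 0],
    [0, 0, 0],
    [0, 0, 0],
    [0, 0, 0],
    [0, 0, 0],
    [0, 0, 0],
    [0, 0, 0],
    [0, 0, 0]
  ]
}}

```text
time: 4.32
position: [0.5775, -0.2024, 0.2005]
tool_rot: [3.124, -0.311, -0.002]
ft_force: [3.0, -5.6, -9.3]
grip_width: 0.153
grip_force: 40.0
```

```bash
python3 -c "
from h import *
rep()"
```

```text
t 4.32 p [ 0.5775 -0.2024  0.2005] yaw_y -1.769 z [-0.001 -0.002 -1.   ] F [ 3.  -5.6 -9.3] w 13.3 gf 40.0 q [ 0.1   0.26  0.23  1.61 -0.06  1.28 -1.43]
```

{"api": "send_rows", "payload": {
  "xyz": [
    [0, 0, -1],
    [0, 0, -1],
    [0, 0, -1],
    [0, 0, -1],
    [0, 0, -1],
    [0, 0, -1],
    [0, 0, -1],
    [0, 0, -1],
    [0, 0, -1],
    [0, 0, -1]
  ],
  "dr": [
    [0, 0, -0.05],
    [0, 0, -0.15],
    [0, 0, -0.25],
    [0, 0, -0.35],
    [0, 0, -0.45],
    [0, 0, -0.55],
    [0, 0, -0.65],
    [0, 0, -0.7],
    [0, 0, -0.7],
    [0, 0, -0.7]
  ]
}}

```text
time: 5.15
position: [0.5774, -0.2018, 0.2013]
tool_rot: [3.043, 0.781, -0.004]
ft_force: [2.3, -5.4, -9.2]
grip_width: 0.162
grip_force: 40.0
```

{"api": "send_rows", "payload": {
  "xyz": [
    [0, 0, 0],
    [0, 0, 0],
    [0, 0, 0],
    [0, 0, 0],
    [0, 0, 0],
    [0, 0, 0],
    [0, 0, 0],
    [0, 0, 0],
    [0, 0, 0],
    [0, 0, 0]
  ],
  "dr": [
    [0, 0, -0.1],
    [0, 0, -0.2],
    [0, 0, -0.3],
    [0, 0, -0.4],
    [0, 0, -0.45],
    [0, 0, -0.5],
    [0, 0, -0.5],
    [0, 0, -0.5],
    [0, 0, -0.5],
    [0, 0, -0.5]
  ]
}}

```text
time: 5.98
position: [0.5771, -0.2014, 0.2023]
tool_rot: [-2.755, -1.507, 0.004]
ft_force: [1.3, -4.8, -9.3]
grip_width: 0.156
grip_force: 40.0
```

```bash
python3 -c "
from h import *
s,_=rep();print(s['torque'])"
```

```text
t 5.98 p [ 0.5771 -0.2014  0.2023] yaw_y -0.57 z [-0.002 -0.    -1.   ] F [ 1.3 -4.8 -9.3] w 13.6 gf 40.0 q [ 0.21  0.26  0.09  1.61 -0.02  1.28 -0.26]
[-1.12736674 -0.02278998  0.01197201]
```

{"api": "send_rows", "payload": {
  "xyz": [
    [0, 0, 2],
    [0, 0, 4],
    [0, 0, 6],
    [0, 0, 8],
    [0, 0, 9],
    [0, 0, 9],
    [0, 0, 9],
    [0, 0, 9],
    [0, 0, 9],
    [0, 0, 9]
  ],
  "dr": [
    [0, 0, 0],
    [0, 0, 0],
    [0, 0, 0],
    [0, 0, 0],
    [0, 0, 0],
    [0, 0, 0],
    [0, 0, 0],
    [0, 0, 0],
    [0, 0, 0],
    [0, 0, 0]
  ]
}}

```text
time: 6.82
position: [0.5772, -0.2014, 0.1942]
tool_rot: [-2.755, -1.508, 0.003]
ft_force: [-0.8, -5.0, -6.9]
grip_width: 0.157
grip_force: 40.0
```

{"api": "send_rows", "payload": {
  "xyz": [
    [0, 0, 0],
    [0, 0, 0],
    [0, 0, 0],
    [0, 0, 0],
    [0, 0, 0],
    [0, 0, 0],
    [0, 0, 0],
    [0, 0, 0],
    [0, 0, 0],
    [0, 0, 0]
  ],
  "dr": [
    [0, 0, 0],
    [0, 0, 0],
    [0, 0, 0],
    [0, 0, 0],
    [0, 0, 0],
    [0, 0, 0],
    [0, 0, 0],
    [0, 0, 0],
    [0, 0, 0],
    [0, 0, 0]
  ],
  "jaw": 50
}}

```text
time: 7.65
position: [0.578, -0.201, 0.1946]
tool_rot: [2.755, 1.51, 0.0]
ft_force: [0.8, 1.1, 0.6]
grip_width: 0.57
grip_force: 0.0
```

```bash
python3 -c "
from h import *
s,_=rep()
go(fix(-.07,0,.20),YAW)
m=get_image('wrist');cv2.imwrite('pics/w2.png',m[:,:,::-1])"
```

```text
t 7.65 p [ 0.578  -0.201   0.1946] yaw_y -0.568 z [ 0.  0. -1.] F [0.8 1.1 0.6] w 49.6 gf 0.0 q [ 0.21  0.26  0.09  1.62 -0.03  1.26 -0.26]
t 7.65 p [ 0.578  -0.201   0.1946] yaw_y -0.568 z [ 0.  0. -1.] F [0.8 1.1 0.6] w 49.6 gf 0.0 q [ 0.21  0.26  0.09  1.62 -0.03  1.26 -0.26]
 shift mm [  79.4 -208.7   -5.4]
 dz -0.371
```

View pics/w2.png

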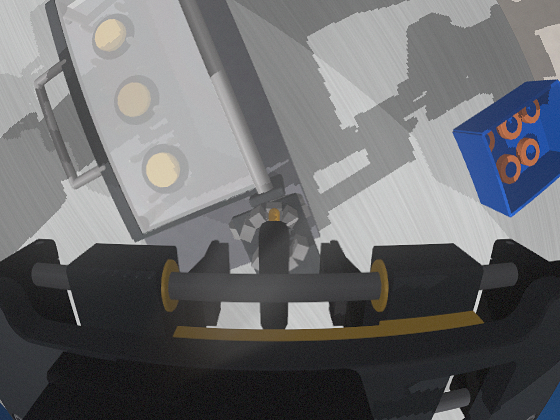

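{"api": "send_rows", "payload": {
  "xyz": [
    [0, 0, -12],
    [0, 0, -25],
    [0, 0, -40],
    [0, 0, -52],
    [0, 0, -60],
    [8, -20, -60],
    [16, -42, -60],
    [24, -64, -60],
    [32, -86, -60],
    [40, -105, -60]
  ],
  "dr": [
    [0, 0, 0],
    [0, 0, 0],
    [0, 0, 0],
    [0, 0, 0],
    [0, 0, 0],
    [0, 0, 0],
    [0, 0, 0],
    [0, 0, 0],
    [0, 0, 0],
    [0, 0, 0]
  ]
}}

```text
time: 8.53
position: [0.5102, -0.1098, 0.2554]
tool_rot: [2.754, 1.51, 0.001]
ft_force: [1.2, 0.0, 0.5]
grip_width: 0.575
grip_force: 0.0
```

{"api": "send_rows", "payload": {
  "xyz": [
    [8, -20, 0],
    [16, -42, 0],
    [24, -64, 10],
    [32, -84, 30],
    [38, -98, 50],
    [39, -104, 60],
    [39, -104, 60],
    [39, -104, 60],
    [39, -104, 60],
    [39, -104, 60]
  ],
  "dr": [
    [0, 0, -0.06],
    [0, 0, -0.12],
    [0, 0, -0.18],
    [0, 0, -0.24],
    [0, 0, -0.3],
    [0, 0, -0.371],
    [0, 0, -0.371],
    [0, 0, -0.371],
    [0, 0, -0.371],
    [0, 0, -0.371]
  ],
  "jaw": 34
}}

```text
time: 9.37
position: [0.4456, -0.0227, 0.1959]
tool_rot: [2.43, 1.988, 0.003]
ft_force: [0.2, -0.2, 0.1]
grip_width: 0.391
grip_force: 0.0
```

```bash
python3 - <<'E'
from h import *
s,_=rep(); m=get_image('wrist'); b=get_image('scene')
pts=[fix(-.07,y,.08) for y in(-.05,0,.05)]+[fix(0,y,.026) for y in(-.08,0,.08)]+[fix(-.07,0,.075)]
go(fix(-.07,0,.073),YAW)
cv2.imwrite('pics/w3.png',np.hstack([mark(m,'wrist',pts,s)[:,80:480],mark(b,'scene',pts)[120:400,130:430].repeat(1,0)] if 0 else [mark(m,'wrist',pts,s)]))
cv2.imwrite('pics/s3.png',cv2.resize(mark(b,'scene',pts)[180:320,170:370],(800,560)))
E
```

```text
t 9.37 p [ 0.4456 -0.0227  0.1959] yaw_y -0.199 z [ 0.002 -0.    -1.   ] F [ 0.2 -0.2  0.1] w 34.0 gf 0.0 q [ 0.05 -0.08 -0.05  1.99 -0.    1.23 -0.2 ]
t 9.47 p [ 0.4452 -0.0226  0.1955] yaw_y -0.199 z [ 0.002 -0.    -1.   ] F [-0.  -0.2 -0. ] w 34.1 gf 0.0 q [ 0.05 -0.08 -0.05  1.99 -0.    1.23 -0.2 ]
 shift mm [  0.6  -0.7 122.5]
 dz -0.002
```

View pics/w3.png

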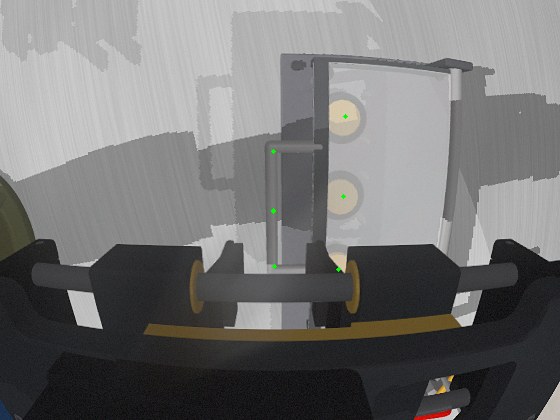

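{"api": "send_rows", "payload": {
  "xyz": [
    [0, -1, 15],
    [0, -2, 35],
    [0, -2, 55],
    [0, -2, 75],
    [0, -2, 92],
    [0, -2, 106],
    [0, -2, 116],
    [0, -2, 121],
    [0, -2, 122],
    [0, -2, 122]
  ],
  "dr": [
    [0, 0, 0],
    [0, 0, 0],
    [0, 0, 0],
    [0, 0, 0],
    [0, 0, 0],
    [0, 0, 0],
    [0, 0, 0],
    [0, 0, 0],
    [0, 0, 0],
    [0, 0, 0]
  ],
  "jaw": 26
}}

```text
time: 10.3
position: [0.4428, -0.0217, 0.0729]
tool_rot: [2.429, 1.992, 0.001]
ft_force: [0.3, -0.1, -0.4]
grip_width: 0.297
grip_force: 0.0
```

{"api": "send_rows", "payload": {
  "xyz": [
    [0, 0, 0],
    [0, 0, 0],
    [0, 0, 0],
    [0, 0, 0],
    [0, 0, 0],
    [0, 0, 0],
    [0, 0, 0],
    [0, 0, 0],
    [0, 0, 0],
    [0, 0, 0]
  ],
  "dr": [
    [0, 0, 0],
    [0, 0, 0],
    [0, 0, 0],
    [0, 0, 0],
    [0, 0, 0],
    [0, 0, 0],
    [0, 0, 0],
    [0, 0, 0],
    [0, 0, 0],
    [0, 0, 0]
  ],
  "jaw": 0,
  "grip_force": 20
}}

```text
time: 11.13
position: [0.4433, -0.0217, 0.0732]
tool_rot: [2.428, 1.991, 0.002]
ft_force: [1.7, 0.6, 4.1]
grip_width: 0.106
grip_force: 20.0
```

```bash
python3 - <<'E'
from h import *
rep()
for t in np.linspace(0,1.9,39): print(round(t,2),np.round([165*(1-np.cos(t)),-165*np.sin(t)],0).astype(int).tolist(),end=' ')
E
```

```text
t 11.13 p [ 0.4433 -0.0217  0.0732] yaw_y -0.197 z [ 0.002 -0.    -1.   ] F [1.7 0.6 4.1] w 9.2 gf 20.0 q [ 0.04  0.05 -0.06  2.13  0.    0.96 -0.21]
0.0 [0, 0] 0.05 [0, -8] 0.1 [1, -16] 0.15 [2, -25] 0.2 [3, -33] 0.25 [5, -41] 0.3 [7, -49] 0.35 [10, -57] 0.4 [13, -64] 0.45 [16, -72] 0.5 [20, -79] 0.55 [24, -86] 0.6 [29, -93] 0.65 [34, -100] 0.7 [39, -106] 0.75 [44, -112] 0.8 [50, -118] 0.85 [56, -124] 0.9 [62, -129] 0.95 [69, -134] 1.0 [76, -139] 1.05 [83, -143] 1.1 [90, -147] 1.15 [98, -151] 1.2 [105, -154] 1.25 [113, -157] 1.3 [121, -159] 1.35 [129, -161] 1.4 [137, -163] 1.45 [145, -164] 1.5 [153, -165] 1.55 [162, -165] 1.6 [170, -165] 1.65 [178, -164] 1.7 [186, -164] 1.75 [194, -162] 1.8 [202, -161] 1.85 [210, -159] 1.9 [218, -156]
```

{"api": "send_rows", "payload": {
  "xyz": [
    [0, 0, -4],
    [0, 0, -12],
    [0, 1, -20],
    [0, 3, -30],
    [0, 5, -41],
    [0, 8, -52],
    [0, 11, -60],
    [0, 15, -70],
    [0, 18, -75],
    [0, 20, -79]
  ],
  "dr": [
    [0, 0, 0],
    [0, 0, 0],
    [0, 0, 0],
    [0, 0, 0],
    [0, 0, 0],
    [0, 0, 0],
    [0, 0, 0],
    [0, 0, 0],
    [0, 0, 0],
    [0, 0, 0]
  ]
}}

```text
time: 11.97
position: [0.4635, -0.0256, 0.1513]
tool_rot: [2.428, 1.991, 0.004]
ft_force: [10.1, -0.9, -8.1]
grip_width: 0.102
grip_force: 20.1
```

```bash
python3 - <<'E'
from h import *
rep()
E
```

```text
t 11.97 p [ 0.4635 -0.0256  0.1513] yaw_y -0.197 z [ 0.003 -0.    -1.   ] F [10.1 -0.9 -8.1] w 8.9 gf 20.1 q [ 0.05 -0.01 -0.05  2.01 -0.    1.14 -0.2 ]
```

{"api": "send_rows", "payload": {
  "xyz": [
    [0, 5, -7],
    [0, 10, -14],
    [0, 16, -22],
    [0, 22, -30],
    [0, 31, -39],
    [0, 41, -48],
    [0, 51, -56],
    [0, 60, -62],
    [0, 67, -66],
    [0, 71, -68]
  ],
  "dr": [
    [0, 0, 0],
    [0, 0, 0],
    [0, 0, 0],
    [0, 0, 0],
    [0, 0, 0],
    [0, 0, 0],
    [0, 0, 0],
    [0, 0, 0],
    [0, 0, 0],
    [0, 0, 0]
  ]
}}

```text
time: 12.8
position: [0.5308, -0.0389, 0.2169]
tool_rot: [-2.426, -1.99, 0.005]
ft_force: [4.9, 1.5, -11.9]
grip_width: 0.098
grip_force: 20.7
```

```bash
python3 - <<'E'
from h import *
rep()
E
```

```text
t 12.8 p [ 0.5308 -0.0389  0.2169] yaw_y -0.197 z [-0.005  0.001 -1.   ] F [  4.9   1.5 -11.9] w 8.5 gf 20.7 q [ 0.06  0.09 -0.03  1.77  0.    1.29 -0.18]
```

{"api": "send_rows", "payload": {
  "xyz": [
    [0, 5, -2],
    [0, 13, -6],
    [0, 22, -9],
    [0, 31, -12],
    [0, 40, -14],
    [0, 50, -16],
    [0, 60, -17],
    [0, 70, -18],
    [0, 80, -18],
    [0, 88, -17]
  ],
  "dr": [
    [0, 0, 0],
    [0, 0, 0],
    [0, 0, 0],
    [0, 0, 0],
    [0, 0, 0],
    [0, 0, 0],
    [0, 0, 0],
    [0, 0, 0],
    [0, 0, 0],
    [0, 0, 0]
  ]
}}

```text
time: 13.63
position: [0.6184, -0.0559, 0.2374]
tool_rot: [-2.427, -1.992, -0.0]
ft_force: [-0.6, 3.4, -2.8]
grip_width: 0.104
grip_force: 20.0
```

```bash
python3 - <<'E'
from h import *
rep()
E
```

```text
t 13.63 p [ 0.6184 -0.0559  0.2374] yaw_y -0.196 z [-0.001  0.001 -1.   ] F [-0.6  3.4 -2.8] w 9.0 gf 20.0 q [ 0.06  0.26 -0.02  1.53  0.    1.35 -0.15]
```

{"api": "send_rows", "payload": {
  "xyz": [
    [0, 4, 0],
    [0, 8, 1],
    [0, 13, 1],
    [0, 18, 2],
    [0, 23, 3],
    [0, 28, 4],
    [0, 31, 5],
    [0, 32, 5],
    [0, 32, 5],
    [0, 32, 5]
  ],
  "dr": [
    [0, 0, 0],
    [0, 0, 0],
    [0, 0, 0],
    [0, 0, 0],
    [0, 0, 0],
    [0, 0, 0],
    [0, 0, 0],
    [0, 0, 0],
    [0, 0, 0],
    [0, 0, 0]
  ]
}}

```text
time: 14.47
position: [0.6499, -0.062, 0.2324]
tool_rot: [2.428, 1.993, 0.003]
ft_force: [-0.6, 4.9, -0.7]
grip_width: 0.106
grip_force: 20.0
```

{"api": "send_rows", "payload": {
  "xyz": [
    [0, 0, 0],
    [0, 0, 0],
    [0, 0, 0],
    [0, 0, 0],
    [0, 0, 0],
    [0, 0, 0],
    [0, 0, -10],
    [0, 0, -25],
    [0, 0, -45],
    [0, 0, -60]
  ],
  "dr": [
    [0, 0, 0],
    [0, 0, 0],
    [0, 0, 0],
    [0, 0, 0],
    [0, 0, 0],
    [0, 0, 0],
    [0, 0, 0],
    [0, 0, 0],
    [0, 0, 0],
    [0, 0, 0]
  ],
  "jaw": 40
}}

```text
time: 15.3
position: [0.6496, -0.063, 0.2938]
tool_rot: [2.428, 1.991, 0.002]
ft_force: [-0.7, -0.6, 0.3]
grip_width: 0.458
grip_force: 0.0
```

```bash
python3 - <<'E'
from h import *
s,_=rep(); b=get_image('scene'); c=get_image('side')
pts=[fix(-.07,y,.08) for y in(-.05,0,.05)]
cv2.imwrite('pics/s4.png',c[:,:,::-1])
for n,m in(('scene',b),('side',c)):
    for cc,st in blobs(m,(0,150,60),(6,255,255)): print(n,' red',cc,st,pix2w(n,*cc,0.025).round(3))
E
```

```text
t 15.3 p [ 0.6496 -0.063   0.2938] yaw_y -0.197 z [ 0.002 -0.    -1.   ] F [-0.7 -0.6  0.3] w 39.9 gf 0.0 q [ 0.06  0.31 -0.01  1.36  0.    1.47 -0.14]
scene  red [378.5 146.9] [371, 141, 16, 12, 126] [0.449 0.403 0.025]
scene  red [340.3 154.2] [333, 148, 16, 13, 126] [0.406 0.289 0.025]
scene  red [369.8 191.6] [362, 185, 17, 14, 151] [0.56  0.277 0.025]
scene  red [148.7 354.2] [144, 334, 10, 41, 252] [ 0.624 -0.442  0.025]
side  red [355.9  43.9] [353, 41, 7, 7, 48] [ 0.178 -1.189  0.025]
side  red [237.6 145.9] [231, 143, 17, 7, 84] [ 0.645 -0.439  0.025]
side  red [257.3 150.5] [254, 148, 7, 7, 34] [ 0.581 -0.414  0.025]
side  red [248.6 358.9] [236, 344, 25, 31, 569] [0.565 0.273 0.025]
side  red [324.  365.3] [312, 350, 26, 31, 594] [0.414 0.285 0.025]
side  red [305.  414.3] [292, 408, 27, 12, 231] [0.455 0.377 0.025]
```

View pics/s4.png

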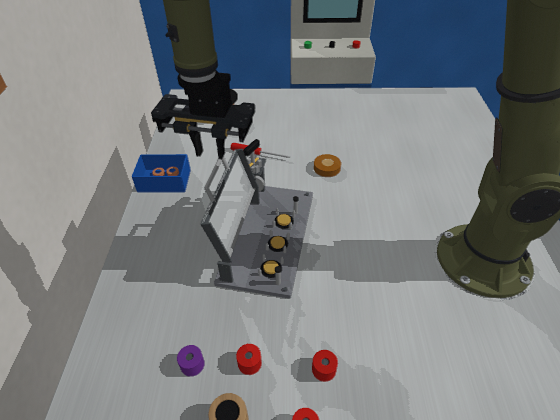

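```bash
python3 - <<'E'
from h import *
go([.5625,.275,.20],1.374)
E
```

```text
t 15.4 p [ 0.6509 -0.0631  0.2957] yaw_y -0.197 z [ 0.007 -0.001 -1.   ] F [ 0.8 -0.1  0.3] w 39.6 gf 0.0 q [ 0.06  0.3  -0.01  1.36  0.    1.47 -0.14]
 shift mm [ 314.2 -153.5   94.9]
 dz 1.571
```

{"api": "send_rows", "payload": {
  "xyz": [
    [15, -8, 0],
    [38, -19, 0],
    [64, -31, 0],
    [90, -44, 0],
    [116, -57, 0],
    [142, -70, 0],
    [168, -82, 0],
    [194, -95, 0],
    [220, -108, 0],
    [246, -120, 20]
  ],
  "dr": [
    [0, 0, -0.11],
    [0, 0, -0.22],
    [0, 0, -0.33],
    [0, 0, -0.44],
    [0, 0, -0.55],
    [0, 0, -0.66],
    [0, 0, -0.77],
    [0, 0, -0.88],
    [0, 0, -0.99],
    [0, 0, -1.1]
  ],
  "jaw": 72
}}

```text
time: 16.23
position: [0.5807, 0.2039, 0.2748]
tool_rot: [1.02, 2.966, 0.006]
ft_force: [0.5, 0.3, 0.9]
grip_width: 0.828
grip_force: 0.0
```

```bash
python3 - <<'E'
from h import *
go([.5625,.275,.20],1.374)
E
```

```text
t 16.23 p [0.5807 0.2039 0.2748] yaw_y 0.908 z [ 0.006  0.002 -1.   ] F [0.5 0.3 0.9] w 72.1 gf 0.0 q [-0.14  0.24 -0.29  1.49  0.07  1.41  0.48]
 shift mm [58.4 44.5 74.8]
 dz -0.466
```

{"api": "send_rows", "payload": {
  "xyz": [
    [12, 9, 10],
    [27, 20, 25],
    [42, 32, 42],
    [54, 41, 60],
    [58, 44, 70],
    [58, 44, 74],
    [58, 44, 74],
    [58, 44, 74],
    [58, 44, 74],
    [58, 44, 74]
  ],
  "dr": [
    [0, 0, -0.1],
    [0, 0, -0.2],
    [0, 0, -0.3],
    [0, 0, -0.4],
    [0, 0, -0.466],
    [0, 0, -0.466],
    [0, 0, -0.466],
    [0, 0, -0.466],
    [0, 0, -0.466],
    [0, 0, -0.466]
  ]
}}

```text
time: 17.07
position: [0.5624, 0.2716, 0.1986]
tool_rot: [0.32, 3.123, 0.001]
ft_force: [0.3, -0.4, 0.0]
grip_width: 0.828
grip_force: 0.0
```

```bash
cat >> h.py <<'E'
def reds(view=None):
    "red tops by wrist camera: top-face circle fit at z=.040"
    s=get_state(); m=get_image('wrist')
    for c,st in blobs(m,(0,130,60),(8,255,255),150):
        print(' red',c,st,pix2w('wrist',*c,.030,s).round(4))
    if view: cv2.imwrite(view,m[:,:,::-1])
    return s,m
E
python3 - <<'E'
from h import *
rep(); s,m=reds()
go([.5625,.275,.031],1.374)
pts=[[.5625,.275,.04],[.41,.287,.04],[.449,.403,.04]]
cv2.imwrite('pics/w5.png',mark(m,'wrist',pts,s))
E
```

```text
t 17.07 p [0.5624 0.2716 0.1986] yaw_y 1.367 z [ 0.002  0.    -1.   ] F [ 0.3 -0.4  0. ] w 72.0 gf 0.0 q [-0.19  0.31 -0.37  1.57  0.12  1.29  0.79]
 red [253.5  45.6] [227, 19, 53, 55, 2024] [0.4141 0.2837 0.03  ]
 red [374.4  67.5] [345, 42, 57, 52, 1905] [0.4553 0.3949 0.03  ]
 red [273.4 197.8] [249, 171, 50, 54, 1930] [0.5642 0.2717 0.03  ]
t 17.12 p [0.5623 0.2717 0.1986] yaw_y 1.367 z [ 0.002  0.    -1.   ] F [-0.1 -0.3  0.8] w 72.2 gf 0.0 q [-0.19  0.31 -0.37  1.57  0.12  1.29  0.79]
 shift mm [  0.7   3.2 167.6]
 dz -0.007
```

View pics/w5.png

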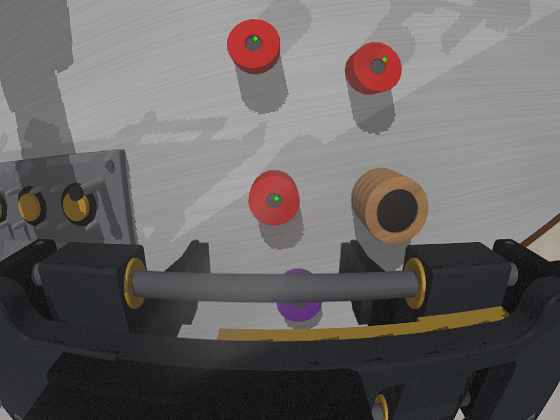

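```bash
python3 - <<'E'
from h import *
s=get_state()
for n,u in dict(p1=(274.5,199.5),p2=(254,44),p3=(378,66)).items(): print(n,pix2w('wrist',*u,.040,s).round(4))
print('ring',pix2w('wrist',397,210,.06,s).round(4)); print('purple',pix2w('wrist',299,295,.02,s).round(4))
g=pix2w('wrist',274.5,199.5,.040,s); g[2]=.031; go(g,1.374)
E
```

```text
p1 [0.5635 0.2731 0.04  ]
p2 [0.415  0.2846 0.04  ]
p3 [0.4551 0.3955 0.04  ]
ring [0.5919 0.3859 0.06  ]
purple [0.6839 0.2768 0.02  ]
t 17.12 p [0.5623 0.2717 0.1986] yaw_y 1.367 z [ 0.002  0.    -1.   ] F [-0.1 -0.3  0.8] w 72.2 gf 0.0 q [-0.19  0.31 -0.37  1.57  0.12  1.29  0.79]
 shift mm [ -0.7   1.5 167.6]
 dz -0.007
```

{"api": "send_rows", "payload": {
  "xyz": [
    [0, 1, 20],
    [0, 2, 45],
    [-1, 2, 70],
    [-1, 2, 95],
    [-1, 2, 118],
    [-1, 2, 138],
    [-1, 2, 153],
    [-1, 2, 163],
    [-1, 2, 167],
    [-1, 2, 167]
  ],
  "dr": [
    [0, 0, 0],
    [0, 0, 0],
    [0, 0, 0],
    [0, 0, 0],
    [0, 0, 0],
    [0, 0, 0],
    [0, 0, 0],
    [0, 0, 0],
    [0, 0, 0],
    [0, 0, 0]
  ]
}}

```text
time: 17.95
position: [0.5627, 0.2737, 0.0301]
tool_rot: [-0.317, -3.125, 0.001]
ft_force: [-0.4, -0.0, -0.1]
grip_width: 0.833
grip_force: 0.0
```

{"api": "send_rows", "payload": {
  "xyz": [
    [0, 0, 0],
    [0, 0, 0],
    [0, 0, 0],
    [0, 0, 0],
    [0, 0, 0],
    [0, 0, 0],
    [0, 0, 0],
    [0, 0, -8],
    [0, 0, -25],
    [0, 0, -45]
  ],
  "dr": [
    [0, 0, 0],
    [0, 0, 0],
    [0, 0, 0],
    [0, 0, 0],
    [0, 0, 0],
    [0, 0, 0],
    [0, 0, 0],
    [0, 0, 0],
    [0, 0, 0],
    [0, 0, 0]
  ],
  "jaw": 0,
  "grip_force": 30
}}

```text
time: 18.78
position: [0.5612, 0.274, 0.0743]
tool_rot: [-0.315, -3.122, 0.001]
ft_force: [0.8, -0.2, -2.9]
grip_width: 0.567
grip_force: 30.0
```

{"api": "send_rows", "payload": {
  "xyz": [
    [0, 0, -20],
    [0, 0, -45],
    [0, 0, -70],
    [0, 0, -85],
    [0, 0, -95],
    [0, 0, -100],
    [0, 0, -100],
    [0, 0, -100],
    [0, 0, -100],
    [0, 0, -100]
  ],
  "dr": [
    [0, 0, 0],
    [0, 0, 0],
    [0, 0, 0],
    [0, 0, 0],
    [0, 0, 0],
    [0, 0, 0],
    [0, 0, 0],
    [0, 0, 0],
    [0, 0, 0],
    [0, 0, 0]
  ]
}}

```text
time: 19.62
position: [0.5621, 0.2737, 0.174]
tool_rot: [-0.316, -3.123, 0.002]
ft_force: [0.0, -1.0, -3.0]
grip_width: 0.568
grip_force: 30.0
```

```bash
python3 - <<'E'
from h import *
for y in(.08,0,-.08): print(fix(0,y,0))
go(fix(0,.08,.15),1.374)
E
```

```text
[0.52915826 0.04295265 0.        ]
[ 0.5135 -0.0355  0.    ]
[ 0.49784174 -0.11395265  0.        ]
t 19.62 p [0.5621 0.2737 0.174 ] yaw_y 1.369 z [-0.002 -0.001 -1.   ] F [ 0. -1. -3.] w 49.4 gf 30.0 q [-0.19  0.33 -0.37  1.59  0.13  1.25  0.78]
 shift mm [ -14.  -232.6   24.3]
 dz -0.005
```

{"api": "send_rows", "payload": {
  "xyz": [
    [-1, -12, -5],
    [-2, -35, -15],
    [-4, -60, -20],
    [-6, -86, -22],
    [-8, -112, -22],
    [-9, -138, -22],
    [-11, -164, -22],
    [-12, -190, -22],
    [-13, -214, -22],
    [-14, -229, -22]
  ],
  "dr": [
    [0, 0, -0.005],
    [0, 0, -0.005],
    [0, 0, -0.005],
    [0, 0, -0.005],
    [0, 0, -0.005],
    [0, 0, -0.005],
    [0, 0, -0.005],
    [0, 0, -0.005],
    [0, 0, -0.005],
    [0, 0, -0.005]
  ]
}}

```text
time: 20.45
position: [0.5298, 0.0434, 0.1968]
tool_rot: [-0.313, -3.125, 0.003]
ft_force: [0.4, 0.0, -2.6]
grip_width: 0.57
grip_force: 30.0
```

{"api": "send_rows", "payload": {
  "xyz": [
    [0, -4, 0],
    [0, -4, 0],
    [0, -4, 0],
    [0, -4, 0],
    [0, -4, 0],
    [0, -4, 0],
    [0, -4, 0],
    [0, -4, 0],
    [0, -4, 0],
    [0, -4, 0]
  ],
  "dr": [
    [0, 0, 0],
    [0, 0, 0],
    [0, 0, 0],
    [0, 0, 0],
    [0, 0, 0],
    [0, 0, 0],
    [0, 0, 0],
    [0, 0, 0],
    [0, 0, 0],
    [0, 0, 0]
  ]
}}

```text
time: 21.28
position: [0.5299, 0.0431, 0.1976]
tool_rot: [0.308, 3.126, -0.0]
ft_force: [0.2, 0.1, -2.9]
grip_width: 0.568
grip_force: 30.0
```

```bash
python3 - <<'E'
from h import *
s,_=rep(); m=get_image('wrist')
pts=[fix(0,y,.026) for y in(-.08,0,.08)]+[fix(a,b+.08,.04) for a in(-.0225,.0225) for b in(-.0225,.0225)]+[fix(a,b,.04) for a in(-.0225,.0225) for b in(-.0225,.0225)]
cv2.imwrite('pics/w6.png',cv2.resize(mark(m,'wrist',pts,s)[100:310,130:410],(800,600)))
go(fix(0,.08,.1),1.374)
E
```

```text
t 21.28 p [0.5299 0.0431 0.1976] yaw_y 1.374 z [ 0. -0. -1.] F [ 0.2  0.1 -2.9] w 49.4 gf 30.0 q [ 0.1   0.11 -0.25  1.79  0.03  1.24  1.22]
t 21.33 p [0.5299 0.043  0.1976] yaw_y 1.374 z [ 0. -0. -1.] F [-0.5 -0.2 -3. ] w 49.4 gf 30.0 q [ 0.1   0.11 -0.25  1.79  0.03  1.24  1.22]
 shift mm [ 0.7 -0.2 97.6]
 dz 0.0
```

View pics/w6.png

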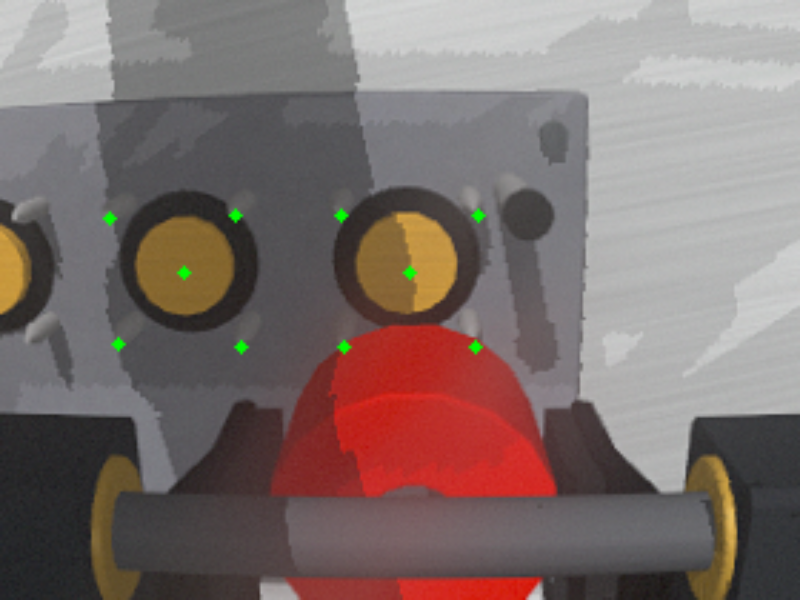

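```bash
sed -i 's/^O=.*/O=np.array([.5111,-.0362]); YAW=-.197/' h.py; python3 - <<'E'
from h import *
s,Rt=rep()
for dx in(-.004,-.002,0,.002,.004):
    f=lambda x,y,z: w2pix('wrist',s['position']+Rt@np.array([x,y,z]),s).round(1)
    print(dx,'top edge',f(dx+.025,0,-.009),'bot edge',f(dx+.025,0,.031),'dimple',f(dx,0,-.009))
# pad from ellipse pixels
for u,v in[(407,210),(407,315),(357,262),(457,262)]: print('pad',pix2w('wrist',130+u/2.857,100+v/2.857,.026,s).round(4))
print(pix2w('wrist',130+185/2.857,100+265/2.857,.026,s).round(4), fix(0,0,0), fix(0,.08,0))
# plate corner
print('corner',pix2w('wrist',130+585/2.857,100+94/2.857,.016,s).round(4),fix(-.06,.145,.016))
E
```

```text
t 21.33 p [0.5299 0.043  0.1976] yaw_y 1.374 z [ 0. -0. -1.] F [-0.5 -0.2 -3. ] w 49.4 gf 30.0 q [ 0.1   0.11 -0.25  1.79  0.03  1.24  1.22]
-0.004 top edge [271.6 241.8] bot edge [272.1 216. ] dimple [271.8 290.5]
-0.002 top edge [271.6 237.6] bot edge [272.1 212.6] dimple [271.8 286.9]
0 top edge [271.6 233.3] bot edge [272.1 209.2] dimple [271.8 283.2]
0.002 top edge [271.5 229. ] bot edge [272.1 205.7] dimple [271.7 279.5]
0.004 top edge [271.5 224.7] bot edge [272.1 202.2] dimple [271.7 275.7]
pad [0.5078 0.0469 0.026 ]
pad [0.5446 0.0395 0.026 ]
pad [0.5224 0.0262 0.026 ]
pad [0.5292 0.0603 0.026 ]
[ 0.511  -0.0342  0.026 ] [ 0.5111 -0.0362  0.    ] [0.52675826 0.04225265 0.        ]
corner [0.4805 0.1162 0.016 ] [0.4806411  0.11773913 0.016     ]
```

```bash
python3 - <<'E'
from h import *
go(fix(-.0023,.0803,.066),1.374)
E
```

```text
t 21.33 p [0.5299 0.043  0.1976] yaw_y 1.374 z [ 0. -0. -1.] F [-0.5 -0.2 -3. ] w 49.4 gf 30.0 q [ 0.1   0.11 -0.25  1.79  0.03  1.24  1.22]
 shift mm [  5.3  -1.  131.6]
 dz 0.0
```

{"api": "send_rows", "payload": {
  "xyz": [
    [2, 0, 12],
    [4, -1, 32],
    [5, -1, 54],
    [5, -1, 76],
    [5, -1, 94],
    [5, -1, 108],
    [5, -1, 118],
    [5, -1, 124],
    [5, -1, 127],
    [5, -1, 127]
  ],
  "dr": [
    [0, 0, 0],
    [0, 0, 0],
    [0, 0, 0],
    [0, 0, 0],
    [0, 0, 0],
    [0, 0, 0],
    [0, 0, 0],
    [0, 0, 0],
    [0, 0, 0],
    [0, 0, 0]
  ]
}}

```text
time: 22.17
position: [0.5246, 0.0429, 0.0702]
tool_rot: [-0.309, -3.126, 0.0]
ft_force: [0.6, 0.4, -2.6]
grip_width: 0.568
grip_force: 30.0
```

{"api": "send_rows", "payload": {
  "xyz": [
    [0, 0, 1],
    [0, 0, 3],
    [0, 0, 5],
    [0, 0, 7],
    [0, 0, 9],
    [0, 0, 11],
    [0, 0, 12],
    [0, 0, 13],
    [0, 0, 14],
    [0, 0, 14]
  ],
  "dr": [
    [0, 0, 0],
    [0, 0, 0],
    [0, 0, 0],
    [0, 0, 0],
    [0, 0, 0],
    [0, 0, 0],
    [0, 0, 0],
    [0, 0, 0],
    [0, 0, 0],
    [0, 0, 0]
  ]
}}

```text
time: 23.0
position: [0.5248, 0.0429, 0.0571]
tool_rot: [-0.309, -3.126, 0.0]
ft_force: [-2.5, 0.2, 2.3]
grip_width: 0.562
grip_force: 30.0
```

```bash
python3 - <<'E'
from h import *
s,_=rep(); m=get_image('wrist')
cv2.imwrite('pics/w7.png',cv2.resize(m[100:310,130:410,::-1],(800,600)))
E
```

```text
t 23.0 p [0.5248 0.0429 0.0571] yaw_y 1.374 z [-0. -0. -1.] F [-2.5  0.2  2.3] w 48.9 gf 30.0 q [ 0.09  0.24 -0.24  1.95  0.07  0.96  1.18]
```

{"api": "send_rows", "payload": {
  "xyz": [
    [0.5, 0, 1],
    [1, 0, 2],
    [1, 0, 3],
    [1, 0, 4],
    [1, 0, 6],
    [1, 0, 8],
    [1, 0, 9],
    [1, 0, 10],
    [1, 0, 11],
    [1, 0, 11]
  ],
  "dr": [
    [0, 0, 0],
    [0, 0, 0],
    [0, 0, 0],
    [0, 0, 0],
    [0, 0, 0],
    [0, 0, 0],
    [0, 0, 0],
    [0, 0, 0],
    [0, 0, 0],
    [0, 0, 0]
  ]
}}

```text
time: 23.88
position: [0.5249, 0.043, 0.0491]
tool_rot: [0.309, 3.125, -0.001]
ft_force: [-10.2, -1.6, 27.1]
grip_width: 0.567
grip_force: 30.0
```

```bash
python3 - <<'E'
from h import *
s,_=rep()
E
```

```text
t 23.88 p [0.5249 0.043  0.0491] yaw_y 1.374 z [ 0.002 -0.001 -1.   ] F [-10.2  -1.6  27.1] w 49.4 gf 30.0 q [ 0.09  0.25 -0.24  1.95  0.08  0.94  1.18]
```

{"api": "send_rows", "payload": {
  "xyz": [
    [0, 0, -2],
    [0, 0, -2],
    [0, 0, -2],
    [0, 0, -2],
    [0, 0, -2],
    [0, 0, -6],
    [0, 0, -18],
    [0, 0, -34],
    [0, 0, -46],
    [0, 0, -50]
  ],
  "dr": [
    [0, 0, 0],
    [0, 0, 0],
    [0, 0, 0],
    [0, 0, 0],
    [0, 0, 0],
    [0, 0, 0],
    [0, 0, 0],
    [0, 0, 0],
    [0, 0, 0],
    [0, 0, 0]
  ],
  "jaw": 62
}}

```text
time: 24.72
position: [0.5256, 0.0434, 0.0985]
tool_rot: [0.308, 3.122, 0.001]
ft_force: [1.0, -0.2, 0.4]
grip_width: 0.711
grip_force: 0.0
```

{"api": "send_rows", "payload": {
  "xyz": [
    [0, 0, 0],
    [0, 0, 0],
    [0, 0, 0],
    [0, 0, 0],
    [0, 0, 0],
    [0, 0, 5],
    [0, 0, 10],
    [0, 0, 15],
    [0, 0, 18],
    [0, 0, 20]
  ],
  "dr": [
    [0, 0, 0],
    [0, 0, 0],
    [0, 0, 0],
    [0, 0, 0],
    [0, 0, 0],
    [0, 0, 0],
    [0, 0, 0],
    [0, 0, 0],
    [0, 0, 0],
    [0, 0, 0]
  ],
  "jaw": 0
}}

```text
time: 25.55
position: [0.5236, 0.0432, 0.0753]
tool_rot: [-0.309, -3.126, 0.0]
ft_force: [-4.1, 0.3, 12.6]
grip_width: 0.052
grip_force: 6.2
```

```bash
python3 - <<'E'
from h import *
s,_=rep()
E
```

```text
t 25.55 p [0.5236 0.0432 0.0753] yaw_y 1.374 z [-0.001 -0.    -1.   ] F [-4.1  0.3 12.6] w 4.5 gf 6.2 q [ 0.09  0.22 -0.25  1.94  0.06  1.    1.19]
```

{"api": "send_rows", "payload": {
  "xyz": [
    [0, 0, -10],
    [0, 0, -30],
    [0, 0, -55],
    [0, 0, -80],
    [0, 0, -105],
    [0, 0, -120],
    [0, 0, -125],
    [0, 0, -125],
    [0, 0, -125],
    [0, 0, -125]
  ],
  "dr": [
    [0, 0, 0],
    [0, 0, 0],
    [0, 0, 0],
    [0, 0, 0],
    [0, 0, 0],
    [0, 0, 0],
    [0, 0, 0],
    [0, 0, 0],
    [0, 0, 0],
    [0, 0, 0]
  ],
  "jaw": 72
}}

```text
time: 26.38
position: [0.5229, 0.043, 0.1991]
tool_rot: [-0.308, -3.124, 0.001]
ft_force: [-0.1, 0.3, -0.2]
grip_width: 0.729
grip_force: 0.0
```

```bash
python3 - <<'E'
from h import *
go([.415,.285,.2],1.374)
E
```

```text
t 26.38 p [0.5229 0.043  0.1991] yaw_y 1.374 z [-0.002 -0.    -1.   ] F [-0.1  0.3 -0.2] w 63.5 gf 0.0 q [ 0.1   0.09 -0.25  1.81  0.02  1.25  1.22]
 shift mm [153.1 216.2  -0.7]
 dz 0.0
```

{"api": "send_rows", "payload": {
  "xyz": [
    [6, 10, 0],
    [20, 30, 0],
    [38, 54, 0],
    [56, 79, 0],
    [74, 104, 0],
    [92, 129, 0],
    [110, 154, 0],
    [128, 179, 0],
    [143, 202, 0],
    [153, 216, 0]
  ],
  "dr": [
    [0, 0, 0],
    [0, 0, 0],
    [0, 0, 0],
    [0, 0, 0],
    [0, 0, 0],
    [0, 0, 0],
    [0, 0, 0],
    [0, 0, 0],
    [0, 0, 0],
    [0, 0, 0]
  ]
}}

```text
time: 27.22
position: [0.4129, 0.2886, 0.1998]
tool_rot: [-0.302, -3.125, -0.001]
ft_force: [0.1, 0.8, -0.5]
grip_width: 0.823
grip_force: 0.0
```

{"api": "send_rows", "payload": {
  "xyz": [
    [0, 0, 0],
    [0, 0, 0],
    [0, 0, 0],
    [0, 0, 0],
    [0, 0, 0],
    [0, 0, 0],
    [0, 0, 0],
    [0, 0, 0],
    [0, 0, 0],
    [0, 0, 0]
  ],
  "dr": [
    [0, 0, 0],
    [0, 0, 0],
    [0, 0, 0],
    [0, 0, 0],
    [0, 0, 0],
    [0, 0, 0],
    [0, 0, 0],
    [0, 0, 0],
    [0, 0, 0],
    [0, 0, 0]
  ]
}}

```text
time: 28.05
position: [0.4161, 0.2848, 0.2006]
tool_rot: [0.309, 3.126, 0.0]
ft_force: [-0.7, 0.3, -0.1]
grip_width: 0.824
grip_force: 0.0
```

```bash
python3 - <<'E'
from h import *
rep(); s,m=reds('pics/w8.png')
E
```

```text
t 28.05 p [0.4161 0.2848 0.2006] yaw_y 1.374 z [ 0. -0. -1.] F [-0.7  0.3 -0.1] w 71.7 gf 0.0 q [-0.17  0.06 -0.49  1.84  0.03  1.25  0.7 ]
 red [271.2 192.7] [246, 166, 51, 54, 1902] [0.4125 0.2837 0.03  ]
 red [381.8 209.6] [356, 184, 53, 53, 1923] [0.4522 0.3934 0.03  ]
```

View pics/w8.png

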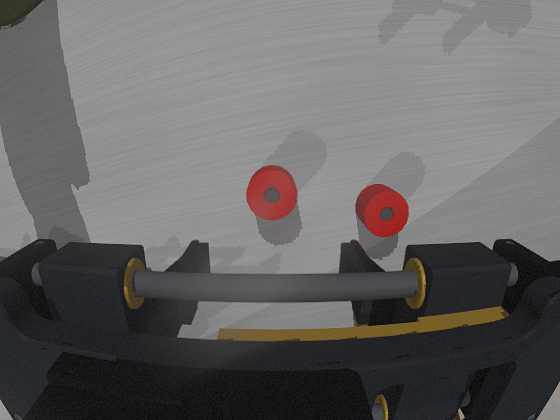

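```bash
python3 - <<'E'
from h import *
s=get_state()
g=pix2w('wrist',271.5,195.5,.040,s);print(g, pix2w('wrist',386.5,213.5,.04,s)); g[2]=.030; go(g,1.374)
E
```

```text
[0.41305973 0.28401383 0.04      ] [0.45386143 0.39503669 0.04      ]
t 28.1 p [0.416  0.2848 0.2006] yaw_y 1.374 z [ 0. -0. -1.] F [-0.1 -0.  -0.3] w 72.2 gf 0.0 q [-0.17  0.06 -0.49  1.84  0.03  1.25  0.7 ]
 shift mm [  2.8  -1.4 170.6]
 dz -0.0
```

{"api": "send_rows", "payload": {
  "xyz": [
    [0, -1, 20],
    [1, -1, 45],
    [2, -1, 70],
    [2, -1, 95],
    [2, -1, 118],
    [2, -1, 138],
    [2, -1, 153],
    [2, -1, 165],
    [2, -1, 170],
    [2, -1, 170]
  ],
  "dr": [
    [0, 0, 0],
    [0, 0, 0],
    [0, 0, 0],
    [0, 0, 0],
    [0, 0, 0],
    [0, 0, 0],
    [0, 0, 0],
    [0, 0, 0],
    [0, 0, 0],
    [0, 0, 0]
  ]
}}

```text
time: 28.93
position: [0.4132, 0.284, 0.0296]
tool_rot: [-0.308, -3.125, 0.002]
ft_force: [0.3, -0.2, -0.1]
grip_width: 0.826
grip_force: 0.0
```

{"api": "send_rows", "payload": {
  "xyz": [
    [0, 0, 0],
    [0, 0, 0],
    [0, 0, 0],
    [0, 0, 0],
    [0, 0, 0],
    [0, 0, 0],
    [0, 0, 0],
    [0, 0, -8],
    [0, 0, -25],
    [0, 0, -45]
  ],
  "dr": [
    [0, 0, 0],
    [0, 0, 0],
    [0, 0, 0],
    [0, 0, 0],
    [0, 0, 0],
    [0, 0, 0],
    [0, 0, 0],
    [0, 0, 0],
    [0, 0, 0],
    [0, 0, 0]
  ],
  "jaw": 0,
  "grip_force": 30
}}

```text
time: 29.77
position: [0.4125, 0.2839, 0.075]
tool_rot: [-0.308, -3.124, 0.002]
ft_force: [-0.3, -0.0, -1.4]
grip_width: 0.568
grip_force: 30.0
```

{"api": "send_rows", "payload": {
  "xyz": [
    [0, 0, -20],
    [0, 0, -45],
    [0, 0, -70],
    [0, 0, -90],
    [0, 0, -108],
    [0, 0, -120],
    [0, 0, -125],
    [0, 0, -125],
    [0, 0, -125],
    [0, 0, -125]
  ],
  "dr": [
    [0, 0, 0],
    [0, 0, 0],
    [0, 0, 0],
    [0, 0, 0],
    [0, 0, 0],
    [0, 0, 0],
    [0, 0, 0],
    [0, 0, 0],
    [0, 0, 0],
    [0, 0, 0]
  ]
}}

```text
time: 30.6
position: [0.4131, 0.2838, 0.1991]
tool_rot: [-0.308, -3.124, 0.002]
ft_force: [-0.7, -0.5, -2.2]
grip_width: 0.562
grip_force: 30.0
```

```bash
python3 - <<'E'
from h import *
go(fix(0,0,.2),1.374)
E
```

```text
t 30.6 p [0.4131 0.2838 0.1991] yaw_y 1.374 z [-0.002 -0.001 -1.   ] F [-0.7 -0.5 -2.2] w 48.9 gf 30.0 q [-0.17  0.06 -0.5   1.85  0.03  1.24  0.7 ]
 shift mm [-158.6 -294.7   -0.7]
 dz 0.0
```

{"api": "send_rows", "payload": {
  "xyz": [
    [-6, -12, 0],
    [-20, -38, 0],
    [-37, -69, 0],
    [-54, -100, 0],
    [-71, -132, 0],
    [-88, -164, 0],
    [-105, -196, 0],
    [-122, -228, 0],
    [-139, -260, 0],
    [-152, -284, 0]
  ],
  "dr": [
    [0, 0, 0],
    [0, 0, 0],
    [0, 0, 0],
    [0, 0, 0],
    [0, 0, 0],
    [0, 0, 0],
    [0, 0, 0],
    [0, 0, 0],
    [0, 0, 0],
    [0, 0, 0]
  ]
}}

```text
time: 31.43
position: [0.5071, -0.0276, 0.1992]
tool_rot: [-0.312, -3.124, 0.002]
ft_force: [0.2, 0.2, -2.7]
grip_width: 0.566
grip_force: 30.0
```

{"api": "send_rows", "payload": {
  "xyz": [
    [-5, -9, 0],
    [-6, -11, 0],
    [-6, -11, 0],
    [-6, -11, 0],
    [-6, -11, 0],
    [-6, -11, 0],
    [-6, -11, 0],
    [-6, -11, 0],
    [-6, -11, 0],
    [-6, -11, 0]
  ],
  "dr": [
    [0, 0, 0],
    [0, 0, 0],
    [0, 0, 0],
    [0, 0, 0],
    [0, 0, 0],
    [0, 0, 0],
    [0, 0, 0],
    [0, 0, 0],
    [0, 0, 0],
    [0, 0, 0]
  ]
}}

```text
time: 32.27
position: [0.5111, -0.0357, 0.2006]
tool_rot: [0.308, 3.126, -0.0]
ft_force: [0.1, -0.1, -2.3]
grip_width: 0.57
grip_force: 30.0
```

```bash
python3 - <<'E'
from h import *
s,Rt=rep(); m=get_image('wrist')
pts=[fix(0,y,.026) for y in(-.08,0)]+[fix(0,.08,.058)]
cv2.imwrite('pics/w9.png',cv2.resize(mark(m,'wrist',pts,s)[100:310,130:410],(800,600)))
go(fix(0,0,.1),1.374)
for dx in(-.004,-.002,0,.002,.004):
    f=lambda x,y,z: ((w2pix('wrist',s['position']+Rt@np.array([x,y,z]),s)-[130,100])*2.857).round(0)
    print(dx,'top edge',f(dx+.025,0,-.010),'bot edge',f(dx+.025,0,.030))
E
```

```text
t 32.27 p [ 0.5111 -0.0357  0.2006] yaw_y 1.374 z [ 0. -0. -1.] F [ 0.1 -0.1 -2.3] w 49.6 gf 30.0 q [ 0.18  0.06 -0.17  1.84  0.01  1.25  1.38]
t 32.32 p [ 0.5111 -0.0358  0.2006] yaw_y 1.374 z [ 0. -0. -1.] F [ 0.6  0.7 -1.5] w 49.4 gf 30.0 q [ 0.18  0.06 -0.17  1.84  0.01  1.25  1.38]
 shift mm [-1.000e-01 -4.000e-01  1.006e+02]
 dz 0.0
-0.004 top edge [404. 407.] bot edge [406. 333.]
-0.002 top edge [404. 395.] bot edge [406. 323.]
0 top edge [404. 383.] bot edge [406. 313.]
0.002 top edge [404. 371.] bot edge [406. 303.]
0.004 top edge [404. 358.] bot edge [406. 293.]
```

View pics/w9.png

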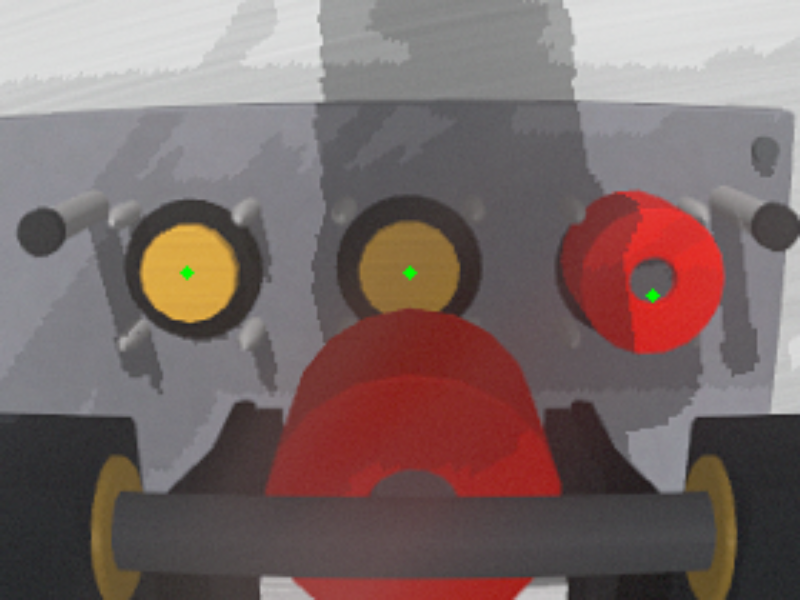

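{"api": "send_rows", "payload": {
  "xyz": [
    [1, 0, 12],
    [1.5, 0, 32],
    [1.5, 0, 54],
    [1.5, 0, 76],
    [1.5, 0, 96],
    [1.5, 0, 112],
    [1.5, 0, 122],
    [1.5, 0, 128],
    [1.5, 0, 130],
    [1.5, 0, 130]
  ],
  "dr": [
    [0, 0, 0],
    [0, 0, 0],
    [0, 0, 0],
    [0, 0, 0],
    [0, 0, 0],
    [0, 0, 0],
    [0, 0, 0],
    [0, 0, 0],
    [0, 0, 0],
    [0, 0, 0]
  ]
}}

```text
time: 33.15
position: [0.5097, -0.0356, 0.0705]
tool_rot: [-0.309, -3.126, -0.0]
ft_force: [-0.8, 0.4, -1.2]
grip_width: 0.565
grip_force: 30.0
```

{"api": "send_rows", "payload": {
  "xyz": [
    [0, 0, 1],
    [0, 0, 3],
    [0, 0, 5],
    [0, 0, 7],
    [0, 0, 9],
    [0, 0, 11],
    [0, 0, 12],
    [0, 0, 13],
    [0, 0, 14],
    [0, 0, 14]
  ],
  "dr": [
    [0, 0, 0],
    [0, 0, 0],
    [0, 0, 0],
    [0, 0, 0],
    [0, 0, 0],
    [0, 0, 0],
    [0, 0, 0],
    [0, 0, 0],
    [0, 0, 0],
    [0, 0, 0]
  ]
}}

```text
time: 33.98
position: [0.5098, -0.0358, 0.057]
tool_rot: [0.309, 3.126, -0.0]
ft_force: [-2.3, -1.1, 1.7]
grip_width: 0.565
grip_force: 30.0
```

```bash
python3 - <<'E'
from h import *
s,_=rep()
E
```

```text
t 33.98 p [ 0.5098 -0.0358  0.057 ] yaw_y 1.374 z [ 0. -0. -1.] F [-2.3 -1.1  1.7] w 49.2 gf 30.0 q [ 0.17  0.21 -0.17  1.99  0.04  0.95  1.36]
```

Set in (force about 4 N up). Press home gripped, then release and press the top with closed fingers.

{"api": "send_rows", "payload": {
  "xyz": [
    [0, 0, 1],
    [0, 0, 2],
    [0, 0, 3],
    [0, 0, 4],
    [0, 0, 6],
    [0, 0, 8],
    [0, 0, 9],
    [0, 0, 10],
    [0, 0, 10],
    [0, 0, 10]
  ],
  "dr": [
    [0, 0, 0],
    [0, 0, 0],
    [0, 0, 0],
    [0, 0, 0],
    [0, 0, 0],
    [0, 0, 0],
    [0, 0, 0],
    [0, 0, 0],
    [0, 0, 0],
    [0, 0, 0]
  ]
}}

```text
time: 34.82
position: [0.5099, -0.0358, 0.049]
tool_rot: [0.309, 3.126, -0.001]
ft_force: [-8.1, -1.0, 17.9]
grip_width: 0.563
grip_force: 30.0
```

{"api": "send_rows", "payload": {
  "xyz": [
    [0, 0, -1],
    [0, 0, -1],
    [0, 0, -1],
    [0, 0, -1],
    [0, 0, -1],
    [0, 0, -6],
    [0, 0, -18],
    [0, 0, -34],
    [0, 0, -46],
    [0, 0, -50]
  ],
  "dr": [
    [0, 0, 0],
    [0, 0, 0],
    [0, 0, 0],
    [0, 0, 0],
    [0, 0, 0],
    [0, 0, 0],
    [0, 0, 0],
    [0, 0, 0],
    [0, 0, 0],
    [0, 0, 0]
  ],
  "jaw": 60
}}

```text
time: 35.65
position: [0.5114, -0.0357, 0.0995]
tool_rot: [0.308, 3.122, 0.0]
ft_force: [0.8, -0.3, -0.2]
grip_width: 0.69
grip_force: 0.0
```

{"api": "send_rows", "payload": {
  "xyz": [
    [0, 0, 0],
    [0, 0, 0],
    [0, 0, 0],
    [0, 0, 0],
    [0, 0, 0],
    [0, 0, 5],
    [0, 0, 10],
    [0, 0, 16],
    [0, 0, 20],
    [0, 0, 22]
  ],
  "dr": [
    [0, 0, 0],
    [0, 0, 0],
    [0, 0, 0],
    [0, 0, 0],
    [0, 0, 0],
    [0, 0, 0],
    [0, 0, 0],
    [0, 0, 0],
    [0, 0, 0],
    [0, 0, 0]
  ],
  "jaw": 0
}}

```text
time: 36.48
position: [0.5093, -0.0368, 0.0751]
tool_rot: [-0.309, -3.125, 0.003]
ft_force: [-7.5, -1.7, 22.7]
grip_width: 0.044
grip_force: 11.4
```

```bash
python3 - <<'E'
from h import *
s,_=rep()
E
```

```text
t 36.48 p [ 0.5093 -0.0368  0.0751] yaw_y 1.374 z [-0.001 -0.002 -1.   ] F [-7.5 -1.7 22.7] w 3.9 gf 11.4 q [ 0.17  0.18 -0.17  1.97  0.04  0.99  1.36]
```

{"api": "send_rows", "payload": {
  "xyz": [
    [0, 0, -10],
    [0, 0, -30],
    [0, 0, -55],
    [0, 0, -80],
    [0, 0, -105],
    [0, 0, -120],
    [0, 0, -125],
    [0, 0, -125],
    [0, 0, -125],
    [0, 0, -125]
  ],
  "dr": [
    [0, 0, 0],
    [0, 0, 0],
    [0, 0, 0],
    [0, 0, 0],
    [0, 0, 0],
    [0, 0, 0],
    [0, 0, 0],
    [0, 0, 0],
    [0, 0, 0],
    [0, 0, 0]
  ],
  "jaw": 72
}}

```text
time: 37.32
position: [0.5087, -0.0355, 0.1979]
tool_rot: [-0.308, -3.124, 0.0]
ft_force: [0.8, 0.3, -0.0]
grip_width: 0.718
grip_force: 0.0
```

```bash
python3 - <<'E'
from h import *
go([.4545,.395,.2],1.374)
m=get_image('scene')
for cc,st in blobs(m,(0,150,60),(6,255,255)): print(' red',cc,st,pix2w('scene',*cc,0.025).round(3))
E
```

```text
t 37.32 p [ 0.5087 -0.0355  0.1979] yaw_y 1.374 z [-0.003  0.    -1.   ] F [ 0.8  0.3 -0. ] w 62.5 gf 0.0 q [ 0.18  0.06 -0.17  1.84  0.01  1.24  1.38]
 shift mm [137.3 411.6  -1.9]
 dz 0.0
 red [378.4 146.8] [371, 141, 16, 12, 121] [0.448 0.403 0.025]
 red [295.9 215.8] [287, 209, 17, 16, 152] [0.508 0.056 0.025]
 red [268.3 222.6] [262, 220, 14, 8, 54] [ 0.484 -0.019  0.025]
 red [265.7 231. ] [260, 227, 14, 8, 30] [ 0.502 -0.039  0.025]
 red [148.7 354. ] [144, 334, 11, 41, 254] [ 0.623 -0.441  0.025]
```

{"api": "send_rows", "payload": {
  "xyz": [
    [6, 18, 0],
    [18, 50, 0],
    [30, 88, 0],
    [43, 128, 0],
    [56, 168, 0],
    [69, 208, 0],
    [82, 248, 0],
    [96, 288, 0],
    [110, 328, 0],
    [122, 366, 0]
  ],
  "dr": [
    [0, 0, 0],
    [0, 0, 0],
    [0, 0, 0],
    [0, 0, 0],
    [0, 0, 0],
    [0, 0, 0],
    [0, 0, 0],
    [0, 0, 0],
    [0, 0, 0],
    [0, 0, 0]
  ]
}}

```text
time: 38.2
position: [0.4605, 0.3476, 0.1984]
tool_rot: [-0.309, -3.125, 0.002]
ft_force: [0.7, 0.3, -0.1]
grip_width: 0.828
grip_force: 0.0
```

{"api": "send_rows", "payload": {
  "xyz": [
    [8, 25, 0],
    [13, 40, 0],
    [15, 46, 0],
    [15, 46, 0],
    [15, 46, 0],
    [15, 46, 0],
    [15, 46, 0],
    [15, 46, 0],
    [15, 46, 0],
    [15, 46, 0]
  ],
  "dr": [
    [0, 0, 0],
    [0, 0, 0],
    [0, 0, 0],
    [0, 0, 0],
    [0, 0, 0],
    [0, 0, 0],
    [0, 0, 0],
    [0, 0, 0],
    [0, 0, 0],
    [0, 0, 0]
  ]
}}

```text
time: 39.03
position: [0.4563, 0.3935, 0.1998]
tool_rot: [0.31, 3.126, -0.0]
ft_force: [0.3, -0.5, -0.3]
grip_width: 0.829
grip_force: 0.0
```

```bash
python3 - <<'E'
from h import *
s,m=reds(); go([.4540,.395,.030],1.374)
E
```

```text
red [274.6 193.9] [250, 167, 51, 54, 1911] [0.4545 0.3955 0.03  ]
t 39.08 p [0.4562 0.3937 0.1997] yaw_y 1.373 z [ 0. -0. -1.] F [-0.2 -0.1 -0.3] w 72.3 gf 0.0 q [-0.33  0.28 -0.51  1.61  0.14  1.28  0.51]
 shift mm [  2.5   0.9 169.7]
 dz -0.001
```

{"api": "send_rows", "payload": {
  "xyz": [
    [0, 1, 20],
    [1, 2, 45],
    [1, 2, 70],
    [1, 2, 95],
    [1, 2, 118],
    [1, 2, 138],
    [1, 2, 153],
    [1, 2, 165],
    [1, 2, 170],
    [1, 2, 170]
  ],
  "dr": [
    [0, 0, 0],
    [0, 0, 0],
    [0, 0, 0],
    [0, 0, 0],
    [0, 0, 0],
    [0, 0, 0],
    [0, 0, 0],
    [0, 0, 0],
    [0, 0, 0],
    [0, 0, 0]
  ]
}}

```text
time: 39.92
position: [0.4549, 0.3957, 0.0285]
tool_rot: [-0.309, -3.125, 0.002]
ft_force: [0.3, -0.2, -0.6]
grip_width: 0.828
grip_force: 0.0
```

{"api": "send_rows", "payload": {
  "xyz": [
    [0, 0, 0],
    [0, 0, 0],
    [0, 0, 0],
    [0, 0, 0],
    [0, 0, 0],
    [0, 0, 0],
    [0, 0, 0],
    [0, 0, -8],
    [0, 0, -25],
    [0, 0, -45]
  ],
  "dr": [
    [0, 0, 0],
    [0, 0, 0],
    [0, 0, 0],
    [0, 0, 0],
    [0, 0, 0],
    [0, 0, 0],
    [0, 0, 0],
    [0, 0, 0],
    [0, 0, 0],
    [0, 0, 0]
  ],
  "jaw": 0,
  "grip_force": 30
}}

```text
time: 40.75
position: [0.454, 0.3955, 0.0735]
tool_rot: [-0.308, -3.123, 0.003]
ft_force: [0.9, -0.5, -2.4]
grip_width: 0.566
grip_force: 30.0
```

{"api": "send_rows", "payload": {
  "xyz": [
    [0, 0, -20],
    [0, 0, -45],
    [0, 0, -70],
    [0, 0, -90],
    [0, 0, -108],
    [0, 0, -120],
    [0, 0, -125],
    [0, 0, -125],
    [0, 0, -125],
    [0, 0, -125]
  ],
  "dr": [
    [0, 0, 0],
    [0, 0, 0],
    [0, 0, 0],
    [0, 0, 0],
    [0, 0, 0],
    [0, 0, 0],
    [0, 0, 0],
    [0, 0, 0],
    [0, 0, 0],
    [0, 0, 0]
  ]
}}

```text
time: 41.58
position: [0.4548, 0.3956, 0.1979]
tool_rot: [-0.308, -3.125, 0.003]
ft_force: [-0.4, 0.2, -3.1]
grip_width: 0.569
grip_force: 30.0
```

```bash
python3 - <<'E'
from h import *
go(fix(0,-.08,.2),1.374)
E
```

```text
t 41.58 p [0.4548 0.3956 0.1979] yaw_y 1.374 z [-0.002 -0.002 -1.   ] F [-0.4  0.2 -3.1] w 49.5 gf 30.0 q [-0.33  0.29 -0.51  1.61  0.14  1.28  0.51]
 shift mm [-139.6 -492.5   -1.4]
 dz 0.0
```

{"api": "send_rows", "payload": {
  "xyz": [
    [-5, -18, 0],
    [-14, -50, 0],
    [-25, -88, 0],
    [-36, -128, 0],
    [-48, -168, 0],
    [-59, -208, 0],
    [-70, -248, 0],
    [-82, -288, 0],
    [-93, -328, 0],
    [-104, -368, 0]
  ],
  "dr": [
    [0, 0, 0],
    [0, 0, 0],
    [0, 0, 0],
    [0, 0, 0],
    [0, 0, 0],
    [0, 0, 0],
    [0, 0, 0],
    [0, 0, 0],
    [0, 0, 0],
    [0, 0, 0]
  ]
}}

```text
time: 42.42
position: [0.4845, 0.0129, 0.1985]
tool_rot: [-0.308, -3.125, 0.0]
ft_force: [0.7, 0.4, -3.2]
grip_width: 0.568
grip_force: 30.0
```

{"api": "send_rows", "payload": {
  "xyz": [
    [-11, -38, 0],
    [-21, -75, 0],
    [-29, -104, 0],
    [-33, -118, 0],
    [-35, -124, 0],
    [-35, -124, 0],
    [-35, -124, 0],
    [-35, -124, 0],
    [-35, -124, 0],
    [-35, -124, 0]
  ],
  "dr": [
    [0, 0, 0],
    [0, 0, 0],
    [0, 0, 0],
    [0, 0, 0],
    [0, 0, 0],
    [0, 0, 0],
    [0, 0, 0],
    [0, 0, 0],
    [0, 0, 0],
    [0, 0, 0]
  ]
}}

```text
time: 43.25
position: [0.4956, -0.112, 0.1996]
tool_rot: [0.305, 3.127, 0.0]
ft_force: [0.9, -1.4, -3.7]
grip_width: 0.566
grip_force: 30.0
```

```bash
python3 - <<'E'
from h import *
s,Rt=rep(); m=get_image('wrist')
pts=[fix(0,y,.026) for y in(-.08,)]+[fix(0,.0,.058)]
cv2.imwrite('pics/w10.png',cv2.resize(mark(m,'wrist',pts,s)[100:310,130:410],(800,600)))
go(fix(0,-.08,.07),1.374)
for dx in(-.004,-.002,0,.002,.004):
    f=lambda x,y,z: ((w2pix('wrist',s['position']+Rt@np.array([x,y,z]),s)-[130,100])*2.857).round(0)
    print(dx,'top edge',f(dx+.025,0,-.0115),'bot edge',f(dx+.025,0,.0285))
E
```

```text
t 43.25 p [ 0.4956 -0.112   0.1996] yaw_y 1.377 z [ 0.  0. -1.] F [ 0.9 -1.4 -3.7] w 49.3 gf 30.0 q [ 0.27  0.05 -0.1   1.85  0.01  1.24  1.54]
t 43.3 p [ 0.4956 -0.1123  0.1996] yaw_y 1.376 z [ 0.  0. -1.] F [-0.1 -0.4 -2.9] w 49.2 gf 30.0 q [ 0.27  0.05 -0.1   1.85  0.01  1.24  1.54]
 shift mm [ -0.3  -2.3 129.6]
 dz 0.002
-0.004 top edge [404. 411.] bot edge [406. 335.]
-0.002 top edge [404. 399.] bot edge [406. 325.]
0 top edge [404. 386.] bot edge [406. 315.]
0.002 top edge [404. 374.] bot edge [406. 305.]
0.004 top edge [404. 361.] bot edge [406. 295.]
```

View pics/w10.png

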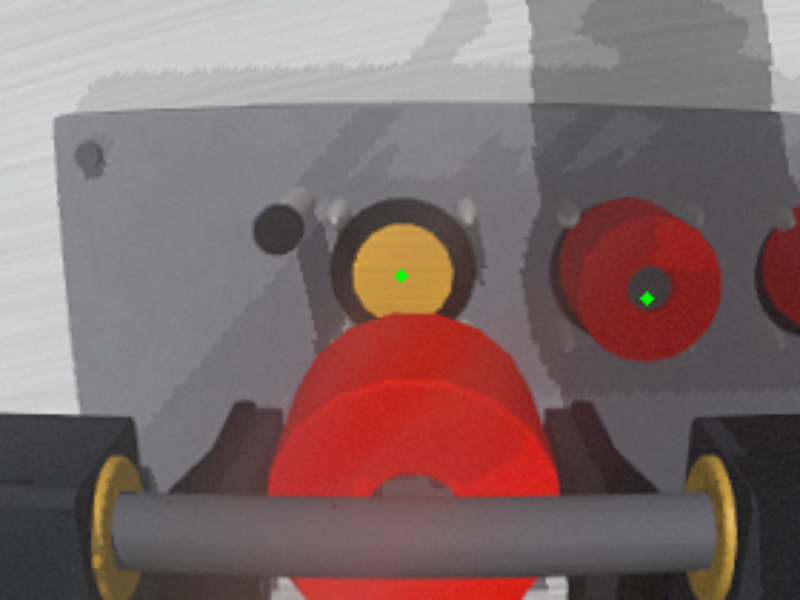

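{"api": "send_rows", "payload": {
  "xyz": [
    [0, 0, 2],
    [1, 0, 12],
    [1, 0, 32],
    [1, 0, 56],
    [1, 0, 80],
    [1, 0, 100],
    [1, 0, 116],
    [1, 0, 126],
    [1, 0, 130],
    [1, 0, 130]
  ],
  "dr": [
    [0, 0, 0],
    [0, 0, 0],
    [0, 0, 0],
    [0, 0, 0],
    [0, 0, 0],
    [0, 0, 0],
    [0, 0, 0],
    [0, 0, 0],
    [0, 0, 0],
    [0, 0, 0]
  ]
}}

```text
time: 44.13
position: [0.4938, -0.1131, 0.0686]
tool_rot: [-0.308, -3.125, -0.0]
ft_force: [-0.7, 0.8, -3.1]
grip_width: 0.565
grip_force: 30.0
```

{"api": "send_rows", "payload": {
  "xyz": [
    [0, 0, 1],
    [0, 0, 3],
    [0, 0, 5],
    [0, 0, 7],
    [0, 0, 9],
    [0, 0, 11],
    [0, 0, 12],
    [0, 0, 13],
    [0, 0, 15],
    [0, 0, 15]
  ],
  "dr": [
    [0, 0, 0],
    [0, 0, 0],
    [0, 0, 0],
    [0, 0, 0],
    [0, 0, 0],
    [0, 0, 0],
    [0, 0, 0],
    [0, 0, 0],
    [0, 0, 0],
    [0, 0, 0]
  ]
}}

```text
time: 44.97
position: [0.495, -0.1137, 0.0551]
tool_rot: [0.309, 3.125, -0.001]
ft_force: [-1.1, -2.8, 2.2]
grip_width: 0.57
grip_force: 30.0
```

```bash
python3 - <<'E'
from h import *
s,_=rep(); go(fix(0,-.08,.05))
E
```

```text
t 44.97 p [ 0.495  -0.1137  0.0551] yaw_y 1.374 z [ 0.001 -0.001 -1.   ] F [-1.1 -2.8  2.2] w 49.6 gf 30.0 q [ 0.26  0.2  -0.1   2.    0.02  0.94  1.53]
t 44.97 p [ 0.495  -0.1137  0.0551] yaw_y 1.374 z [ 0.001 -0.001 -1.   ] F [-1.1 -2.8  2.2] w 49.6 gf 30.0 q [ 0.26  0.2  -0.1   2.    0.02  0.94  1.53]
 shift mm [-0.6 -0.9  5.1]
```

{"api": "send_rows", "payload": {
  "xyz": [
    [0, -0.5, 1],
    [0, -0.5, 2],
    [0, -0.5, 3],
    [0, -0.5, 4],
    [0, -0.5, 6],
    [0, -0.5, 8],
    [0, -0.5, 9],
    [0, -0.5, 10],
    [0, -0.5, 10],
    [0, -0.5, 10]
  ],
  "dr": [
    [0, 0, 0],
    [0, 0, 0],
    [0, 0, 0],
    [0, 0, 0],
    [0, 0, 0],
    [0, 0, 0],
    [0, 0, 0],
    [0, 0, 0],
    [0, 0, 0],
    [0, 0, 0]
  ]
}}

```text
time: 45.8
position: [0.4952, -0.1137, 0.048]
tool_rot: [0.308, 3.125, -0.0]
ft_force: [-8.3, 0.5, 24.4]
grip_width: 0.566
grip_force: 30.0
```

{"api": "send_rows", "payload": {
  "xyz": [
    [0, 0, -1],
    [0, 0, -1],
    [0, 0, -1],
    [0, 0, -1],
    [0, 0, -1],
    [0, 0, -6],
    [0, 0, -18],
    [0, 0, -34],
    [0, 0, -46],
    [0, 0, -50]
  ],
  "dr": [
    [0, 0, 0],
    [0, 0, 0],
    [0, 0, 0],
    [0, 0, 0],
    [0, 0, 0],
    [0, 0, 0],
    [0, 0, 0],
    [0, 0, 0],
    [0, 0, 0],
    [0, 0, 0]
  ],
  "jaw": 60
}}

```text
time: 46.63
position: [0.4957, -0.114, 0.0966]
tool_rot: [0.308, 3.123, -0.001]
ft_force: [0.4, -0.5, 0.4]
grip_width: 0.692
grip_force: 0.0
```

{"api": "send_rows", "payload": {
  "xyz": [
    [0, 0, 0],
    [0, 0, 0],
    [0, 0, 0],
    [0, 0, 0],
    [0, 0, 0],
    [0, 0, 5],
    [0, 0, 10],
    [0, 0, 16],
    [0, 0, 20],
    [0, 0, 22]
  ],
  "dr": [
    [0, 0, 0],
    [0, 0, 0],
    [0, 0, 0],
    [0, 0, 0],
    [0, 0, 0],
    [0, 0, 0],
    [0, 0, 0],
    [0, 0, 0],
    [0, 0, 0],
    [0, 0, 0]
  ],
  "jaw": 0
}}

```text
time: 47.47
position: [0.4949, -0.1144, 0.075]
tool_rot: [0.309, 3.126, -0.001]
ft_force: [-9.6, -1.0, 31.7]
grip_width: 0.043
grip_force: 16.2
```

```bash
python3 - <<'E'
from h import *
s,_=rep()
E
```

```text
t 47.47 p [ 0.4949 -0.1144  0.075 ] yaw_y 1.374 z [ 0.    -0.001 -1.   ] F [-9.6 -1.  31.7] w 3.7 gf 16.2 q [ 0.27  0.17 -0.1   1.98  0.02  0.99  1.53]
```

{"api": "send_rows", "payload": {
  "xyz": [
    [0, 0, -10],
    [0, 0, -30],
    [0, 0, -60],
    [0, 0, -95],
    [0, 0, -130],
    [0, 0, -165],
    [0, 0, -195],
    [0, 0, -215],
    [0, 0, -225],
    [0, 0, -225]
  ],
  "dr": [
    [0, 0, 0],
    [0, 0, 0],
    [0, 0, 0.1],
    [0, 0, 0.2],
    [0, 0, 0.3],
    [0, 0, 0.4],
    [0, 0, 0.5],
    [0, 0, 0.6],
    [0, 0, 0.7],
    [0, 0, 0.8]
  ],
  "jaw": 40
}}

```text
time: 48.3
position: [0.4958, -0.1139, 0.3004]
tool_rot: [1.506, 2.751, 0.002]
ft_force: [0.4, -0.5, 0.4]
grip_width: 0.459
grip_force: 0.0
```

```bash
python3 - <<'E'
from h import *
go([.6499,-.0625,.30],YAW)
E
```

```text
t 48.3 p [ 0.4958 -0.1139  0.3004] yaw_y 0.569 z [ 0.005 -0.001 -1.   ] F [ 0.4 -0.5  0.4] w 40.0 gf 0.0 q [ 0.25 -0.   -0.08  1.7  -0.    1.44  0.74]
 shift mm [-39.7 157.5   1.1]
 dz 0.766
```

{"api": "send_rows", "payload": {
  "xyz": [
    [-4, 15, 0],
    [-9, 36, 0],
    [-15, 60, 0],
    [-21, 84, 0],
    [-27, 108, 0],
    [-33, 130, 0],
    [-38, 148, 0],
    [-40, 157, 0],
    [-40, 157, 0],
    [-40, 157, 0]
  ],
  "dr": [
    [0, 0, 0.1],
    [0, 0, 0.2],
    [0, 0, 0.3],
    [0, 0, 0.4],
    [0, 0, 0.5],
    [0, 0, 0.6],
    [0, 0, 0.7],
    [0, 0, 0.766],
    [0, 0, 0.766],
    [0, 0, 0.766]
  ],
  "jaw": 40
}}

```text
time: 49.13
position: [0.6478, -0.0618, 0.2964]
tool_rot: [-2.421, -2.001, 0.002]
ft_force: [-0.3, 0.6, -0.1]
grip_width: 0.458
grip_force: 0.0
```

```bash
python3 - <<'E'
from h import *
go([.6499,-.0625,.2330],YAW)
s=get_state(); m=get_image('wrist'); c=get_image('side')
cv2.imwrite('pics/w11.png',mark(m,'wrist',[fix(.1405,y,.234) for y in(-.05,0,.05)],s))
E
```

```text
t 49.13 p [ 0.6478 -0.0618  0.2964] yaw_y -0.189 z [-0.002 -0.    -1.   ] F [-0.3  0.6 -0.1] w 39.9 gf 0.0 q [ 0.12  0.31 -0.08  1.36  0.02  1.48 -0.15]
 shift mm [-0.2  2.3 63.4]
 dz 0.008
```

View pics/w11.png

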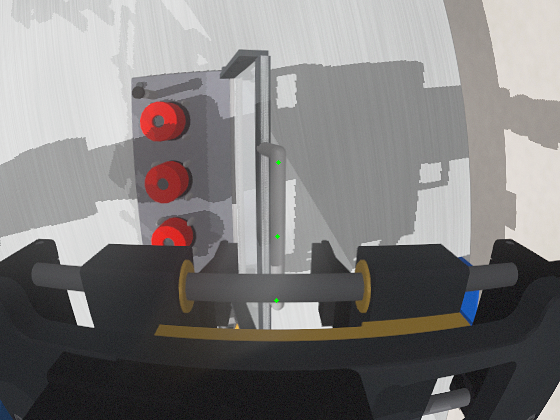

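{"api": "send_rows", "payload": {
  "xyz": [
    [0, 1, 8],
    [0, 2, 18],
    [0, 2, 30],
    [0, 2, 42],
    [0, 2, 52],
    [0, 2, 59],
    [0, 2, 63],
    [0, 2, 63],
    [0, 2, 63],
    [0, 2, 63]
  ],
  "dr": [
    [0, 0, 0],
    [0, 0, 0],
    [0, 0, 0],
    [0, 0, 0],
    [0, 0, 0],
    [0, 0, 0],
    [0, 0, 0],
    [0, 0, 0],
    [0, 0, 0],
    [0, 0, 0]
  ]
}}

```text
time: 50.07
position: [0.6503, -0.0625, 0.2353]
tool_rot: [2.423, 1.998, 0.001]
ft_force: [0.2, 0.7, 0.5]
grip_width: 0.457
grip_force: 0.0
```

{"api": "send_rows", "payload": {
  "xyz": [
    [0, 0, 0],
    [0, 0, 0],
    [0, 0, 0],
    [0, 0, 0],
    [0, 0, 0],
    [0, 0, 0],
    [0, 0, 0],
    [0, 0, 0],
    [0, 0, 0],
    [0, 0, 0]
  ],
  "dr": [
    [0, 0, 0],
    [0, 0, 0],
    [0, 0, 0],
    [0, 0, 0],
    [0, 0, 0],
    [0, 0, 0],
    [0, 0, 0],
    [0, 0, 0],
    [0, 0, 0],
    [0, 0, 0]
  ],
  "jaw": 0,
  "grip_force": 20
}}

```text
time: 50.9
position: [0.6498, -0.0625, 0.2347]
tool_rot: [-2.424, -1.998, 0.0]
ft_force: [-1.6, -0.1, 1.1]
grip_width: 0.104
grip_force: 20.0
```

```bash
python3 - <<'E'
from h import *
s,Rt=rep()
# arc from open 1.85, tool y=fixture +x, tool z down
f=lambda t:np.array([-165*np.cos(t),-165*np.sin(t)])
for t in np.arange(1.85,-.01,-.05): print(round(t,2),(f(t)-f(1.85)).round(0).astype(int).tolist(),end=' ')
E
```

```text
t 50.9 p [ 0.6498 -0.0625  0.2347] yaw_y -0.192 z [-0. -0. -1.] F [-1.6 -0.1  1.1] w 9.1 gf 20.0 q [ 0.12  0.33 -0.08  1.45  0.03  1.36 -0.16]
1.85 [0, 0] 1.8 [-8, -2] 1.75 [-16, -4] 1.7 [-24, -5] 1.65 [-32, -6] 1.6 [-41, -6] 1.55 [-49, -6] 1.5 [-57, -6] 1.45 [-65, -5] 1.4 [-74, -4] 1.35 [-82, -2] 1.3 [-90, 0] 1.25 [-98, 2] 1.2 [-105, 5] 1.15 [-113, 8] 1.1 [-120, 12] 1.05 [-128, 15] 1.0 [-135, 20] 0.95 [-141, 24] 0.9 [-148, 29] 0.85 [-154, 35] 0.8 [-160, 40] 0.75 [-166, 46] 0.7 [-172, 52] 0.65 [-177, 59] 0.6 [-182, 65] 0.55 [-186, 72] 0.5 [-190, 80] 0.45 [-194, 87] 0.4 [-197, 94] 0.35 [-200, 102] 0.3 [-203, 110] 0.25 [-205, 118] 0.2 [-207, 126] 0.15 [-209, 134] 0.1 [-210, 142] 0.05 [-210, 150] -0.0 [-210, 159]
```

{"api": "send_rows", "payload": {
  "xyz": [
    [0, -4, -1],
    [0, -12, -3],
    [0, -22, -5],
    [0, -32, -6],
    [0, -41, -6],
    [0, -51, -6],
    [0, -61, -6],
    [0, -70, -5],
    [0, -78, -3],
    [0, -82, -2]
  ],
  "dr": [
    [0, 0, 0],
    [0, 0, 0],
    [0, 0, 0],
    [0, 0, 0],
    [0, 0, 0],
    [0, 0, 0],
    [0, 0, 0],
    [0, 0, 0],
    [0, 0, 0],
    [0, 0, 0]
  ]
}}

```text
time: 51.73
position: [0.5682, -0.0466, 0.2372]
tool_rot: [2.424, 1.998, 0.0]
ft_force: [0.4, 0.1, 4.9]
grip_width: 0.105
grip_force: 20.0
```

{"api": "send_rows", "payload": {
  "xyz": [
    [0, -6, 1],
    [0, -14, 4],
    [0, -22, 7],
    [0, -30, 10],
    [0, -38, 14],
    [0, -46, 18],
    [0, -53, 22],
    [0, -60, 27],
    [0, -65, 30],
    [0, -66, 31]
  ],
  "dr": [
    [0, 0, 0],
    [0, 0, 0],
    [0, 0, 0],
    [0, 0, 0],
    [0, 0, 0],
    [0, 0, 0],
    [0, 0, 0],
    [0, 0, 0],
    [0, 0, 0],
    [0, 0, 0]
  ]
}}

```text
time: 52.57
position: [0.5034, -0.034, 0.2041]
tool_rot: [-2.423, -1.998, 0.002]
ft_force: [1.9, -0.6, -1.4]
grip_width: 0.104
grip_force: 20.0
```

```bash
python3 - <<'E'
from h import *
s,Rt=rep()
E
```

```text
t 52.57 p [ 0.5034 -0.034   0.2041] yaw_y -0.192 z [-0.002  0.    -1.   ] F [ 1.9 -0.6 -1.4] w 9.1 gf 20.0 q [ 0.12  0.04 -0.11  1.85  0.    1.25 -0.18]
```

{"api": "send_rows", "payload": {
  "xyz": [
    [0, -4, 3],
    [0, -10, 9],
    [0, -16, 15],
    [0, -22, 21],
    [0, -28, 29],
    [0, -34, 37],
    [0, -39, 45],
    [0, -44, 54],
    [0, -47, 61],
    [0, -49, 65]
  ],
  "dr": [
    [0, 0, 0],
    [0, 0, 0],
    [0, 0, 0],
    [0, 0, 0],
    [0, 0, 0],
    [0, 0, 0],
    [0, 0, 0],
    [0, 0, 0],
    [0, 0, 0],
    [0, 0, 0]
  ]
}}

```text
time: 53.4
position: [0.4556, -0.0246, 0.1392]
tool_rot: [-2.423, -1.998, 0.001]
ft_force: [0.1, 0.0, -0.7]
grip_width: 0.107
grip_force: 20.0
```

```bash
python3 - <<'E'
from h import *
s,Rt=rep()
E
```

```text
t 53.4 p [ 0.4556 -0.0246  0.1392] yaw_y -0.192 z [-0.001  0.    -1.   ] F [ 0.1  0.  -0.7] w 9.3 gf 20.0 q [ 0.11 -0.01 -0.12  2.03 -0.    1.12 -0.19]
```

{"api": "send_rows", "payload": {
  "xyz": [
    [0, -2, 5],
    [0, -4, 12],
    [0, -6, 20],
    [0, -8, 28],
    [0, -10, 36],
    [0, -11, 43],
    [0, -12, 50],
    [0, -12, 56],
    [0, -13, 60],
    [0, -13, 62]
  ],
  "dr": [
    [0, 0, 0],
    [0, 0, 0],
    [0, 0, 0],
    [0, 0, 0],
    [0, 0, 0],
    [0, 0, 0],
    [0, 0, 0],
    [0, 0, 0],
    [0, 0, 0],
    [0, 0, 0]
  ]
}}

```text
time: 54.23
position: [0.4433, -0.0223, 0.0777]
tool_rot: [-2.423, -1.998, 0.001]
ft_force: [-3.7, 2.3, 0.2]
grip_width: 0.101
grip_force: 20.0
```

{"api": "send_rows", "payload": {
  "xyz": [
    [0, 0, 1],
    [0, 0, 2],
    [0, 0, 3],
    [0, 0, 4],
    [0, 0, 5],
    [0, 0, 5],
    [0, 0, 5],
    [0, 0, 5],
    [0, 0, 5],
    [0, 0, 5]
  ],
  "dr": [
    [0, 0, 0],
    [0, 0, 0],
    [0, 0, 0],
    [0, 0, 0],
    [0, 0, 0],
    [0, 0, 0],
    [0, 0, 0],
    [0, 0, 0],
    [0, 0, 0],
    [0, 0, 0]
  ]
}}

```text
time: 55.07
position: [0.4433, -0.0223, 0.074]
tool_rot: [-2.424, -1.998, 0.001]
ft_force: [-6.2, 2.4, 3.9]
grip_width: 0.106
grip_force: 20.0
```

```bash
python3 - <<'E'
from h import *
s,Rt=rep()
E
```

```text
t 55.07 p [ 0.4433 -0.0223  0.074 ] yaw_y -0.192 z [-0.001  0.    -1.   ] F [-6.2  2.4  3.9] w 9.2 gf 20.0 q [ 0.11  0.05 -0.12  2.13  0.01  0.97 -0.21]
```

{"api": "send_rows", "payload": {
  "xyz": [
    [0, 0, -1],
    [0, 0, -1],
    [0, 0, -1],
    [0, 0, -1],
    [0, 0, -1],
    [0, 0, -5],
    [0, 0, -18],
    [0, 0, -38],
    [0, 0, -62],
    [0, 0, -85]
  ],
  "dr": [
    [0, 0, 0],
    [0, 0, 0],
    [0, 0, 0],
    [0, 0, 0],
    [0, 0, 0],
    [0, 0, 0],
    [0, 0, 0],
    [0, 0, 0],
    [0, 0, 0],
    [0, 0, 0]
  ],
  "jaw": 26
}}

```text
time: 55.9
position: [0.4437, -0.0225, 0.1597]
tool_rot: [2.424, 1.998, -0.0]
ft_force: [0.7, -0.2, 0.3]
grip_width: 0.298
grip_force: 0.0
```

{"api": "send_rows", "payload": {
  "xyz": [
    [0, 0, -25],
    [0, 0, -55],
    [0, 0, -85],
    [0, 0, -100],
    [0, 0, -107],
    [0, 0, -107],
    [0, 0, -107],
    [0, 0, -107],
    [0, 0, -107],
    [0, 0, -107]
  ],
  "dr": [
    [0, 0, 0.06],
    [0, 0, 0.12],
    [0, 0, 0.18],
    [0, 0, 0.24],
    [0, 0, 0.3],
    [0, 0, 0.36],
    [0, 0, 0.375],
    [0, 0, 0.375],
    [0, 0, 0.375],
    [0, 0, 0.375]
  ],
  "jaw": 50
}}

```text
time: 56.73
position: [0.4435, -0.0224, 0.2652]
tool_rot: [-2.753, -1.513, 0.001]
ft_force: [-0.1, -0.6, 0.3]
grip_width: 0.576
grip_force: 0.0
```

```bash
python3 - <<'E'
from h import *
go([.5775,-.2014,.262],-.57)
E
```

```text
t 56.73 p [ 0.4435 -0.0224  0.2652] yaw_y -0.566 z [-0.001 -0.    -1.   ] F [-0.1 -0.6  0.3] w 50.1 gf 0.0 q [ 0.13 -0.13 -0.13  1.89 -0.02  1.38 -0.56]
 shift mm [-79.2 209.    3.1]
 dz 0.004
```

{"api": "send_rows", "payload": {
  "xyz": [
    [-5, 12, 0],
    [-13, 34, 0],
    [-23, 60, 0],
    [-33, 86, 0],
    [-43, 112, 0],
    [-53, 138, 0],
    [-63, 164, 0],
    [-71, 188, 0],
    [-77, 203, 0],
    [-79, 209, 0]
  ],
  "dr": [
    [0, 0, 0],
    [0, 0, 0],
    [0, 0, 0],
    [0, 0, 0],
    [0, 0, 0],
    [0, 0, 0],
    [0, 0, 0],
    [0, 0, 0],
    [0, 0, 0],
    [0, 0, 0]
  ]
}}

```text
time: 57.57
position: [0.5782, -0.2053, 0.2642]
tool_rot: [2.756, 1.507, -0.003]
ft_force: [-1.2, -0.0, -0.3]
grip_width: 0.576
grip_force: 0.0
```

{"api": "send_rows", "payload": {
  "xyz": [
    [0, 0, 3],
    [0, 0, 10],
    [0, 0, 20],
    [0, 0, 32],
    [0, 0, 44],
    [0, 0, 55],
    [0, 0, 63],
    [0, 0, 68],
    [0, 0, 70],
    [0, 0, 70]
  ],
  "dr": [
    [0, 0, 0],
    [0, 0, 0],
    [0, 0, 0],
    [0, 0, 0],
    [0, 0, 0],
    [0, 0, 0],
    [0, 0, 0],
    [0, 0, 0],
    [0, 0, 0],
    [0, 0, 0]
  ]
}}

```text
time: 58.4
position: [0.5775, -0.2012, 0.1951]
tool_rot: [-2.754, -1.511, 0.001]
ft_force: [0.4, -0.7, 0.7]
grip_width: 0.574
grip_force: 0.0
```

{"api": "send_rows", "payload": {
  "xyz": [
    [0, 0, 0],
    [0, 0, 0],
    [0, 0, 0],
    [0, 0, 0],
    [0, 0, 0],
    [0, 0, 0],
    [0, 0, 0],
    [0, 0, 0],
    [0, 0, 0],
    [0, 0, 0]
  ],
  "dr": [
    [0, 0, 0],
    [0, 0, 0],
    [0, 0, 0],
    [0, 0, 0],
    [0, 0, 0],
    [0, 0, 0],
    [0, 0, 0],
    [0, 0, 0],
    [0, 0, 0],
    [0, 0, 0]
  ],
  "jaw": 0,
  "grip_force": 40
}}

```text
time: 59.23
position: [0.5776, -0.2012, 0.1957]
tool_rot: [2.754, 1.511, 0.0]
ft_force: [-0.8, 0.1, 0.7]
grip_width: 0.161
grip_force: 40.0
```

```bash
python3 - <<'E'
from h import *
rep()
E
```

```text
t 59.23 p [ 0.5776 -0.2012  0.1957] yaw_y -0.567 z [ 0.  0. -1.] F [-0.8  0.1  0.7] w 14.0 gf 40.0 q [ 0.27  0.26  0.02  1.61 -0.01  1.27 -0.27]
```

{"api": "send_rows", "payload": {
  "xyz": [
    [0, 0, -2],
    [0, 0, -4],
    [0, 0, -6],
    [0, 0, -8],
    [0, 0, -9],
    [0, 0, -9],
    [0, 0, -9],
    [0, 0, -9],
    [0, 0, -9],
    [0, 0, -9]
  ],
  "dr": [
    [0, 0, 0],
    [0, 0, 0],
    [0, 0, 0],
    [0, 0, 0],
    [0, 0, 0],
    [0, 0, 0],
    [0, 0, 0.08],
    [0, 0, 0.16],
    [0, 0, 0.24],
    [0, 0, 0.32]
  ]
}}

```text
time: 60.07
position: [0.5778, -0.2016, 0.2043]
tool_rot: [2.961, 1.047, 0.0]
ft_force: [3.9, -1.7, -9.7]
grip_width: 0.155
grip_force: 40.0
```

{"api": "send_rows", "payload": {
  "xyz": [
    [0, 0, 0],
    [0, 0, 0],
    [0, 0, 0],
    [0, 0, 0],
    [0, 0, 0],
    [0, 0, 0],
    [0, 0, 0],
    [0, 0, 0],
    [0, 0, 0],
    [0, 0, 0]
  ],
  "dr": [
    [0, 0, 0.1],
    [0, 0, 0.2],
    [0, 0, 0.3],
    [0, 0, 0.4],
    [0, 0, 0.5],
    [0, 0, 0.6],
    [0, 0, 0.7],
    [0, 0, 0.8],
    [0, 0, 0.87],
    [0, 0, 0.88]
  ]
}}

```text
time: 60.9
position: [0.578, -0.2028, 0.2046]
tool_rot: [3.124, -0.314, 0.003]
ft_force: [3.4, -2.5, -9.5]
grip_width: 0.158
grip_force: 40.0
```

```bash
python3 - <<'E'
from h import *
rep()
E
```

```text
t 60.9 p [ 0.578  -0.2028  0.2046] yaw_y -1.771 z [ 0.001 -0.002 -1.   ] F [ 3.4 -2.5 -9.5] w 13.8 gf 40.0 q [ 0.16  0.26  0.16  1.61 -0.04  1.28 -1.45]
```

{"api": "send_rows", "payload": {
  "xyz": [
    [0, 0, 3],
    [0, 0, 6],
    [0, 0, 9],
    [0, 0, 12],
    [0, 0, 15],
    [0, 0, 18],
    [0, 0, 21],
    [0, 0, 24],
    [0, 0, 26],
    [0, 0, 27]
  ],
  "dr": [
    [0, 0, 0],
    [0, 0, 0],
    [0, 0, 0],
    [0, 0, 0],
    [0, 0, 0],
    [0, 0, 0],
    [0, 0, 0],
    [0, 0, 0],
    [0, 0, 0],
    [0, 0, 0]
  ]
}}

```text
time: 61.73
position: [0.5782, -0.2028, 0.1794]
tool_rot: [3.124, -0.308, 0.004]
ft_force: [-0.4, -3.5, 4.1]
grip_width: 0.155
grip_force: 40.0
```

```bash
python3 - <<'E'
from h import *
rep()
E
```

```text
t 61.73 p [ 0.5782 -0.2028  0.1794] yaw_y -1.768 z [ 0.002 -0.002 -1.   ] F [-0.4 -3.5  4.1] w 13.5 gf 40.0 q [ 0.16  0.27  0.15  1.64 -0.04  1.23 -1.44]
```

{"api": "send_rows", "payload": {
  "xyz": [
    [0, 0, 0],
    [0, 0, 0],
    [0, 0, 0],
    [0, 0, 0],
    [0, 0, 0],
    [0, 0, 0],
    [0, 0, -10],
    [0, 0, -30],
    [0, 0, -55],
    [0, 0, -80]
  ],
  "dr": [
    [0, 0, 0],
    [0, 0, 0],
    [0, 0, 0],
    [0, 0, 0],
    [0, 0, 0],
    [0, 0, 0],
    [0, 0, 0],
    [0, 0, 0],
    [0, 0, 0],
    [0, 0, 0]
  ],
  "jaw": 50
}}

```text
time: 62.57
position: [0.5773, -0.2011, 0.2588]
tool_rot: [-3.126, 0.308, 0.001]
ft_force: [-0.2, -1.0, -0.0]
grip_width: 0.573
grip_force: 0.0
```

{"api": "send_rows", "payload": {
  "xyz": [
    [0, 0, 0],
    [0, 0, 0],
    [0, 0, 0],
    [0, 0, 0],
    [0, 0, 0],
    [0, 0, 0],
    [0, 0, 0],
    [0, 0, 0],
    [0, 0, 0],
    [0, 0, 0]
  ],
  "dr": [
    [0, 0, 0],
    [0, 0, 0],
    [0, 0, 0],
    [0, 0, 0],
    [0, 0, 0],
    [0, 0, 0],
    [0, 0, 0],
    [0, 0, 0],
    [0, 0, 0],
    [0, 0, 0]
  ]
}}

```text
time: 63.4
position: [0.5776, -0.2013, 0.2575]
tool_rot: [3.126, -0.308, -0.0]
ft_force: [-0.6, -0.3, -0.6]
grip_width: 0.575
grip_force: 0.0
```

```bash
python3 - <<'E'
from h import *
s,_=rep(); m=get_image('wrist'); c=get_image('side')
w=mark(m,'wrist',[fix(.095,-.15,.189),fix(.123,-.15,.189),fix(.067,-.15,.189)],s)[:300,60:460]
d=cv2.resize(c[140:310,190:340,::-1],None,fx=300/170,fy=300/170)
cv2.imwrite('pics/end.png',np.hstack([w,d]))
E
```

```text
t 63.4 p [ 0.5776 -0.2013  0.2575] yaw_y -1.767 z [-0. -0. -1.] F [-0.6 -0.3 -0.6] w 50.0 gf 0.0 q [ 0.16  0.23  0.16  1.53 -0.04  1.38 -1.45]
```

View pics/end.png

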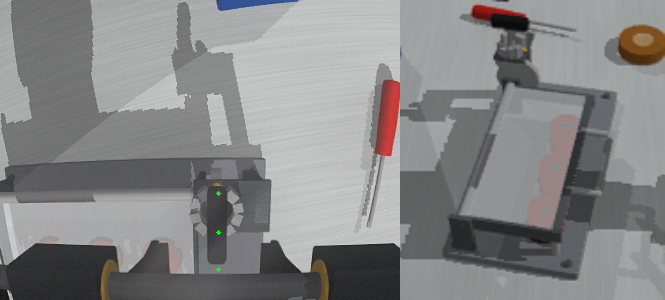

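The picture shows the pin's bar at turn 0 at its home height. The cover is level, with all three pucks under it.

```bash
python3 -c "
from bench import *
print(close_job())"
```

```text
the job is handed in; nothing more can be done
None
```

The job is handed in: all three red transformers are pressed home in their own sockets, the cover is shut, and the pin is turned back and home; I don't have the judge's result.

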